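# Clamp and lock the dry cabinet

## Task

The dry cabinet's sloping lid is shut but not fastened. Swing the wire bail of the draw latch over so that its bar hooks behind the keeper on the lid, throw the lever back until it snaps flat, then take the key from the wooden stand, push it fully home in the lock and turn it a quarter turn clockwise to the stop. Leave the key in the lock, and leave the other things on the bench where they are.

Things in the scene. Friction and masses are not known exactly. Their poses are not given: they have to be found in the camera images.
- cabinet: Slope-fronted bench dry cabinet, grey with a black lower strip, 360 wide, 350 deep, 211 high, fixed, its place and yaw differ each run. Origin on the bench; x to the cabinet's back (away from the robot), y left, z up. The shut grey lid does not move in this job. Draw latch 75 mm left of the middle, lock 95 mm right of it.
- panel: The cabinet's sloping front, 28 degrees from level, facing the robot. Frame: x up the slope, y left, z the outward normal; origin on the surface, on the middle line, 124 mm above the bench. The surface runs from x = -115 mm (front edge, 70 mm above the bench) to +185 mm; black fixed strip below the seam at x = 30 mm, lid above it.
- latch_pivot (a point): Pin on which the latch lever turns, between two ears on the black strip: 16 mm above the surface, at panel x = 0, y = 75 mm. Axes as the panel's. Base plate 44 x 44 x 3 mm.
- latch_lever (a joint): Lever about latch_pivot. It points at angle 0.55 + value from panel +x towards +z. 0 = thrown up the slope; 2.59 = closed: parallel to the panel, pointing down the slope, 14 mm clear of it. Starts 0 to 0.25 and stays there. With the bail hooked it tightens beyond about 1.5 (up to 5 N at its end), passes dead centre at 2.28, snaps to its stop and holds itself.
- lever_end (a point): End of the steel lever, 66 mm from latch_pivot, on its middle line (x of this frame runs along the lever). The lever is 26 mm wide, 4 mm thick, its last 14 mm bent by 0.4 rad.
- latch_bail (a joint): Bail relative to the lever: the bail points at 0.55 + latch_lever + latch_bail from panel +x towards +z. Starts 2.5 to 2.62 (its stop): thrown back towards the robot, bar 10 to 30 mm above the black strip. It swings freely up and over the lever and falls forward by its weight once past upright.
- bail_bar (a point): Middle of the bail's round cross bar, 8 mm thick, 54 mm long along panel y. The bail is a wire loop: two 6 mm arms 54 mm apart, outside the lever, reach 89.5 mm from their pin to the bar. The pin goes through the lever 20 mm from latch_pivot, at angle 0.55 + latch_lever + 0.175 from panel +x towards +z.
- keeper_seat (a point): Where the bar's middle lies when hooked: 72 mm up the slope from latch_pivot, 9 mm above the lid. The keeper is a steel hook 28 wide, 17 high, opening up the slope under a 7 mm lip 13 mm above the lid. With the lever at 0 to 0.4 a bail swung over falls with its bar on the lid 12 to 25 mm beyond the lip; throwing the lever draws it under the lip.
- keeper (a joint): How far the spring-loaded keeper is drawn down the slope by the bail, m: 0 = slack, about 0.002 with the latch closed on it; 11 N per mm.
- key: The lock's key, 86 long, 60 g, standing blade down in the wooden stand. Origin at the blade's tip, z towards the bow, x along the blade's width, y across its thickness. Steel blade 14 x 5, 38 long, tip tapered over 5; then a round collar 23 across, 6 high; then a black plastic bow 44 (x) x 14 (y) x 42 high. Fits the slot both ways round.
- key_tip (a point): Tip of the blade (the key's origin).
- key_bow (a point): Middle of the bow, 65 mm from the tip; the bow is 14 mm thick here, to be pinched across.
- stand: Wooden block 150 x 56 x 56 mm, fixed, left or right of the cabinet (swapped with the carton). Origin under its middle, x along its length. The key stands at x = +50 mm in a slot 48 deep, blade width along x, collar on the block's top. Two screwdrivers stand 72 and 107 mm from the key, tops 126 mm above the bench.
- keyway (a point): Mouth of the keyway, on the axis of the round steel lock cylinder: 44 mm across, rim 16 mm above the lid, mouth 14 mm above it. z out of the lock (the panel's normal), x along the slot's long side; turns with the cylinder; at lock = 0 the slot runs up the slope. Slot 15.8 x 6.8 mm, 42 deep, mouth bevelled 2 mm.
- keyway_end (a point): Where the key's tip lies when fully home (collar on the mouth): on the axis, 38 mm inside the mouth.
- lock (a joint): Turn of the lock cylinder: 0 = unlocked, grows clockwise seen from outside (about the keyway's -z), stop at 1.5 rad = locked. Starts 0 to 0.15, stays where left, friction about 0.05 N m. The key has up to 0.13 rad of play in the slot.
- carton: closed cardboard carton, 130 x 100 x 70 mm (leave it)
- objective: steel microscope objective standing on the cabinet's flat top, 32 mm across, 48 mm high (leave it)
- brush: dusting brush lying on the bench, 150 mm long (leave it)
- tray: open grey plastic parts tray, 130 x 90 x 28 mm (leave it)
- cleaner: white lens-cleaner bottle, 44 mm across, 120 mm high (leave it)
- tin: round metal tin on the cabinet's flat top, 56 mm across, 40 mm high (leave it)
- driver0: screwdriver with a grey handle standing in the key's wooden stand (leave it)
- driver1: screwdriver with a black handle standing in the key's wooden stand (leave it)
There are look-alikes about, which are no part of the job. Leave any white or yellow look-alike of the key alone.

How it is judged:
By the outcome, as a careful person would: the job done as asked, in the order asked, and still so for the second after the job is handed in, with the robot touching nothing.
It also fails if it takes over 69 s, if anything falls off the work surface, if the arm or the gripper's body presses on something with over 40 N, if the wrist force passes 120 N, or if a joint passes its speed limit or range.

## Robot

A 6-joint arm with a two-finger parallel gripper is mounted at the origin on the work surface. World frame = base frame: x ahead of the robot, y to its left, z up, the work surface at z = 0. Lengths are in m, angles in rad, forces in N, time in s.
With the tool pointing down it reaches from about 0.25 to 0.775 m from the base axis. Payload 4 kg.
Tool frame: the origin (TCP) lies at the very end of the fingers, on their centre line; the grasp point (between the pads) lies 19 mm behind it; z points along the fingers, y is the line along which they close (so a half turn about z gives the same grasp; the last joint's range is limited). The gripper opens to 94 mm and grips with 3 to 60 N. Pads are 16 mm wide; open, the fingers measure 119 mm over their backs; the gripper's body (75 mm by 177 mm) begins 78 mm behind the grasp point.
Start: joints at [1.025, 0.087, 1.371, -0, 1.684, -0.103], TCP at [0.236, 0.497, 0.206] pointing down, gripper open.
Joint ranges: [-3.1, 3.1], [-0.76, 2.03], [0.27, 2.55], [-1.08, 4.22], [0.17, 2.65], [-2.57, 2.57]. Speed limits (rad/s): [2.79, 2.79, 3.14, 3.14, 3.14, 3.14].

## Interface

Orientations are given as a rotation vector (axis times angle).
In Python, from rig import arm gives the robot as it stands.
- The arm moves only by the tool step_arm, never from a script. Its argument "commands" is a list of rows, each a list of 2 entries, a list of its own where there are three numbers: the shift along the tool's x, y, z in cm, then the turn about the tool's z in degrees. A call has 1 to 20 rows; each row shifts and turns the commanded pose from where the row before left it, along the tool's axes as they then stand; what a row does not reach is not made up. A row lasts 1/12 s, in which the tool goes at most 41.7 mm and 7.16 degrees, less where a joint would pass 70% of its speed; a pose out of reach is approached as far as the arm can. A call is refused whole if a number of a shift passes 4.17 or a number of a turn 7.16, either way. A call with a gripper value outside its range is refused whole. "claw" is the closure in counts, from 0 (fully open) to 255 (shut), set as the call begins (left out, the last holds). The fingers move at their own pace and stop on an object; "force" is the grip in N (left out, the last holds). Time passes only in rows, so rows that do not move let the fingers close. It gives the time, the measured TCP pose, the force and the opening at its end, in the units of the state.
- arm.sense(): the state, without advancing time (a new reading comes with each control period).
- arm.capture(name): name is "scene" or "top"; returns a dict with "frame" (384x512x3 uint8, red, green, blue), "fx", "fy", "cx", "cy" (pixels), "k1" (the pictures are not rectified: a ray, as slopes to the right and down, at radius r is drawn at 1 + k1 r^2 times it, then the intrinsics apply), "R" (3x3) and "t" (3): a world point X has camera coordinates R X + t. Camera axes: x right, y down, z forward; pixel columns grow to the right and rows downward; lengths in m; the calibration is good to about 2 mm. A picture is of the moment at which its call begins. There is no depth.
- arm.finish_job(): hands the job in, once; it reports no verdict.
The state is a dict: "clock": time; "qpos": joint angles; "qd": joint speeds; "joint_torque": joint torques, N m; "eef_pos": TCP position; "orientation": TCP orientation; "wrist_force": force on the tool from outside, world axes, zero at the start; "ft_torque": the same for the moment, N m; "opening": opening from 0.0 (shut) to 1.0 (fully open).
Only numpy, scipy, OpenCV 4.12 (cv2) and the standard library are available. Lean on these libraries where they do the work, as an engineer would, in place of code of your own. Each camera call takes 0.05 s, during which the arm holds its last target. There are 200 camera calls.

## Working session

There is one attempt and no reset: what is moved stays moved. The work goes in short steps, Python scripts to look and compute and a tool call to move; the robot and the scene stay as the last step left them, time stands still between calls to the robot, and variables do not carry over. Pictures are saved under pics/ and viewed, on a budget of 10 in all, crops included, one or two more only if the job needs it, and the job is handed in when it is done.

Besides the shell and the picture viewer there is one more tool, called by a JSON object that holds its "fn" and its "kwargs", one argument or row to a line. step_arm: Moves the arm, as the interface text tells. Its arguments: {"type":"object","properties":{"commands":{"type":"array"},"claw":{"type":"number"},"force":{"type":"number"}},"required":["commands"]}

```bash
ls; mkdir -p pics; python3 - <<'E'
from rig import arm
import cv2,numpy as np
print(arm.sense())
for n in("scene","top"):
    c=arm.capture(n); cv2.imwrite(f"pics/{n}0.png",c["frame"][:,:,::-1])
    np.savez(f"{n}0.npz",**c)
    print(n,{k:np.round(c[k],3).tolist() for k in c if k!="frame"}, -np.array(c["R"]).T@np.array(c["t"]))
E
python3 -c "
import cv2,numpy as np
for n in ('scene','top'):
    i=cv2.imread(f'pics/{n}0.png'); cv2.imwrite(f'pics/{n}0b.png',cv2.resize(i,(800,600),interpolation=cv2.INTER_CUBIC))"
```

```text
pics
{'clock': 0.0, 'qpos': array([ 1.02487834e+00,  8.79366912e-02,  1.37226890e+00, -8.78468557e-06,
        1.68356765e+00, -1.03085675e-01]), 'qd': array([ 9.35246299e-04, -5.41558335e-04, -1.46769193e-03,  1.57264558e-03,
       -4.03256125e-05, -5.66337103e-04]), 'joint_torque': array([-2.72306686e-03, -3.40197015e+01, -3.02417600e+01,  7.12662097e-02,
        3.33180896e-02, -1.31437546e-04]), 'eef_pos': array([0.23538862, 0.49647659, 0.20430675]), 'orientation': array([-0.68977991, -3.0642261 ,  0.00325015]), 'wrist_force': array([-0.48018037, -0.90027014, -0.20394135]), 'ft_torque': array([ 0.0049127 , -0.01913376, -0.08063029]), 'opening': 1.0018811701576233}
scene {'fx': 348.899, 'fy': 348.899, 'cx': 252.611, 'cy': 193.196, 'k1': -0.016, 'R': [[-0.188, 0.982, 0.016], [0.618, 0.131, -0.775], [-0.763, -0.136, -0.632]], 't': [0.045, -0.241, 1.449]} [1.26321766 0.1840993  0.72820221]
top {'fx': 439.705, 'fy': 439.705, 'cx': 259.931, 'cy': 190.417, 'k1': 0.019, 'R': [[0.015, -1.0, -0.009], [-0.999, -0.014, -0.034], [0.034, 0.01, -0.999]], 't': [0.054, 0.563, 1.36]} [0.51599713 0.04823203 1.37861672]
```

View pics/scene0b.png

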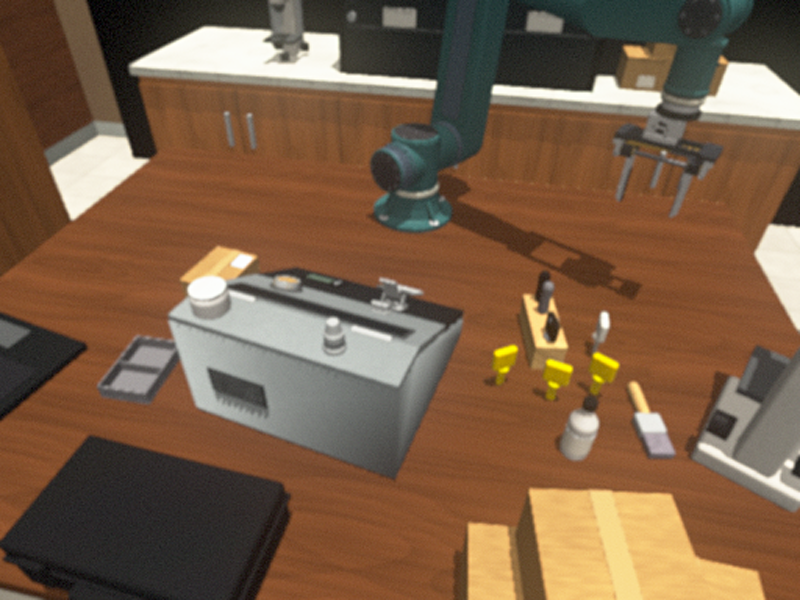

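View pics/top0b.png

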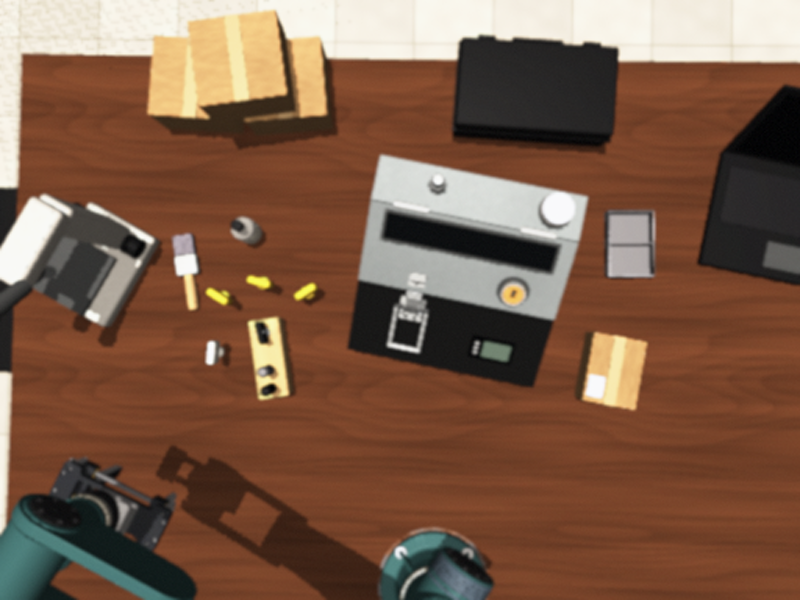

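The scene view shows the cabinet from behind, the stand at (545,330) on the robot's left, and yellow and white look-alike keys around it. In the top view the cabinet covers (348–588, 155–387). The bail is thrown back with its bar at about (405,348), the lock is at (513,293), and the key is at (263,333) in the stand. I'll zoom in for accurate picks.

```bash
cat > h.py <<'E'
import numpy as np,cv2
from scipy.spatial.transform import Rotation as Ro
def proj(c,X):
    X=np.atleast_2d(X)@c["R"].T+c["t"]; s=X[:,:2]/X[:,2:]
    s=s*(1+c["k1"]*(s**2).sum(1,keepdims=True))
    return s*[float(c["fx"]),float(c["fy"])]+[float(c["cx"]),float(c["cy"])]
def ray(c,uv):
    d=(np.asarray(uv,float)-[float(c["cx"]),float(c["cy"])])/[float(c["fx"]),float(c["fy"])]
    s=d.copy()
    for _ in range(20): s=d/(1+c["k1"]*(s@s))
    R=np.array(c["R"]); return -R.T@c["t"], R.T@np.r_[s,1]
def onz(c,uv,z):
    o,d=ray(c,uv); return o+d*(z-o[2])/d[2]
def tri(c1,u1,c2,u2):
    o,d=ray(c1,u1);p,e=ray(c2,u2)
    k=np.linalg.lstsq(np.c_[d,-e],p-o,rcond=None)[0]; a=o+d*k[0];b=p+e*k[1]
    return (a+b)/2,np.linalg.norm(a-b)
E
python3 - <<'E'
import cv2,numpy as np
i=cv2.imread('pics/top0.png')
cv2.imwrite('pics/c1.png',cv2.resize(i[95:250,218:382],None,fx=3.8,fy=3.8,interpolation=cv2.INTER_CUBIC))
a=cv2.resize(i[195:265,125:195],(560,560),interpolation=cv2.INTER_CUBIC)
cv2.imwrite('pics/c2.png',a)
E
```

```text
(no output)
```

View pics/c1.png

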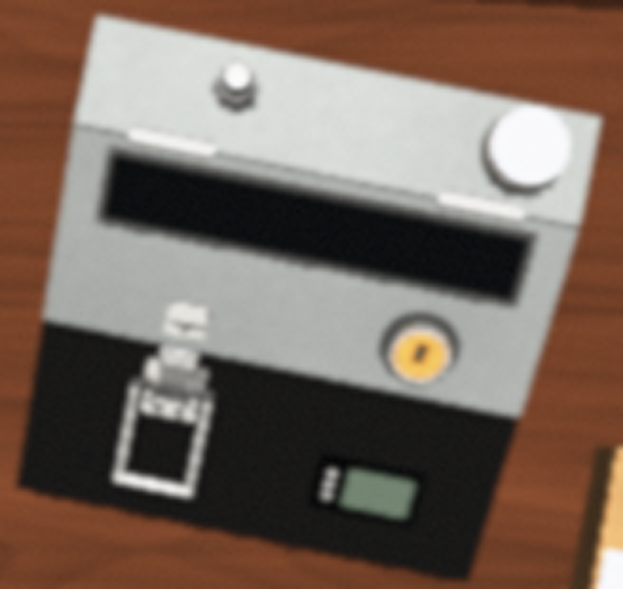

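View pics/c2.png

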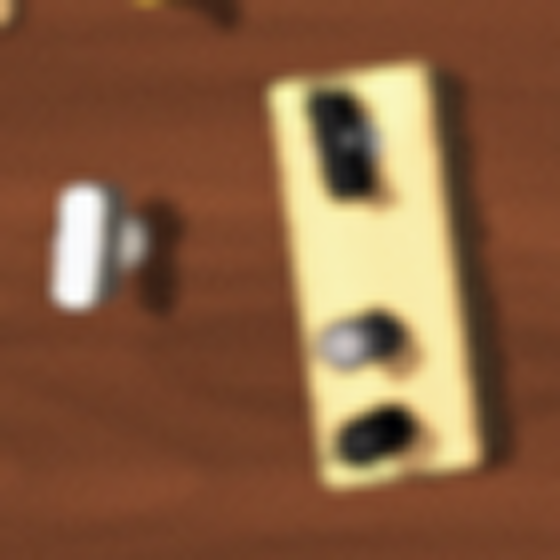

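The cabinet crop shows the corners at (98,17), (602,117), (467,578) and (20,487). The bail bar is at (153,487), and the lock mouth at (420,352) has its slot close to up-slope. In the stand crop, the key is at the far end at (342,145) and the drivers are at (360,340) and (378,435).

```bash
cat >> h.py <<'E'
a28=np.radians(28)
def panelR(yaw): 
    return Ro.from_euler('z',yaw).as_matrix()@np.array([[np.cos(a28),0,-np.sin(a28)],[0,1,0],[np.sin(a28),0,np.cos(a28)]])
def panel(p,X): # p=x,y,yaw of panel origin
    return np.atleast_2d(X)@panelR(p[2]).T+[p[0],p[1],.124]
E
cat > fit.py <<'E'
from h import *
from scipy.optimize import least_squares as ls
c=dict(np.load('top0.npz')); s=dict(np.load('scene0.npz'))
U=lambda P,f,o:(np.array(P,float)+.5)/f-.5+o
T=U([(20,487),(467,578),(44,322),(520,416),(76,125),(581,226),(98,17),(602,117)],3.8,[218,95])
b=[.185+.085*np.cos(a28),-.085*np.sin(a28)]
M=np.array([(-.115,.18,0),(-.115,-.18,0),(.03,.18,0),(.03,-.18,0),(.185,.18,0),(.185,-.18,0),(b[0],.18,b[1]),(b[0],-.18,b[1])])
S=U([(400,381),(462,315)],1.5625,0)  # scene: top-back left corner, slope foot left
f=ls(lambda p:(proj(c,panel(p,M))-T).ravel(),[.45,0,-.2],loss='soft_l1'); p=f.x
print('panel',p.round(4),'res',f.fun.reshape(-1,2).round(1).tolist())
print('scene check',proj(s,panel(p,M[[6,0]])).round(1),S)
TS=U([(268,84),(430,62),(482,465),(325,488)],8,[125,195])
MS=np.array([(.075,.028,.056),(.075,-.028,.056),(-.075,-.028,.056),(-.075,.028,.056)])
def st(q,X): X=np.atleast_2d(X); return X@Ro.from_euler('z',q[2]).as_matrix().T+[q[0],q[1],0]
g=ls(lambda q:(proj(c,st(q,MS))-TS).ravel(),[.4,.4,0.]);q=g.x
print('stand',q.round(4),'res',g.fun.reshape(-1,2).round(1).tolist())
key=st(q,[[.05,0,.104],[.05,0,.083],[.05,0,.056]])
print('key',key.round(4)); print('key px crop',((proj(c,key)-[125,195]+.5)*8).round(0), 'scene',(proj(s,key)*1.5625).round())
print('lock mouth',panel(p,[[.0,0,0]]))
E
python3 fit.py; python3 - <<'E'
import sys; sys.path.insert(0,'.')
from fit import *
# lock: rays onto planes 16mm above lid
R=panelR(p[2]);
def onplane(uv,h):
    o,d=ray(c,uv); n=R[:,2]; P0=np.array([p[0],p[1],.124])+h*n
    X=o+d*(n@(P0-o))/(n@d); return R.T@(X-[p[0],p[1],.124])
for uv,h in (((420,352),.014),((187,310),.05),((110,480),.02),((195,492),.02)):
    print(onplane(U([uv],3.8,[218,95])[0],h).round(4))
# bail bar plane y=.075: ray intersect
o,d=ray(c,U([(153,487)],3.8,[218,95])[0]); n=R[:,1]; P0=panel(p,[[0,.075,0]])[0]
X=o+d*(n@(P0-o))/(n@d); print('d.n',n@d)
for th in (.55,.65,.8):
  for bl in (2.5,2.56,2.62):
    pin=np.array([20e-3*np.cos(th+.175),.075,.016+.02*np.sin(th+.175)]); pin[0]=.02*np.cos(th+.175)
    bar=pin+.0895*np.array([np.cos(th+bl),0,np.sin(th+bl)]); end=[.066*np.cos(th),.075,.016+.066*np.sin(th)]
    print(th,bl,bar.round(4),((proj(c,panel(p,[bar,end]))-[218,95]+.5)*3.8).round().tolist(),(proj(s,panel(p,[bar,end]))*1.5625).round().tolist())
E
```

```text
panel [ 0.5283 -0.0241 -0.1857] res [[-0.6, 0.2], [0.9, 0.6], [-0.0, 0.1], [0.0, 0.8], [-0.3, 0.2], [-0.4, 0.2], [0.3, -2.4], [0.2, -2.3]]
scene check [[253.6 247.9]
 [295.9 197.5]] [[255.82 243.66]
 [295.5  201.42]]
stand [0.4414 0.325  0.1564] res [[1.0, 0.4], [-0.8, 0.5], [-0.6, -0.3], [0.5, -0.5]]
key [[0.4908 0.3328 0.104 ]
 [0.4908 0.3328 0.083 ]
 [0.4908 0.3328 0.056 ]]
key px crop [[330. 145.]
 [343. 144.]
 [359. 143.]] scene [[554. 316.]
 [551. 325.]
 [548. 336.]]
lock mouth [[ 0.52827997 -0.02413854  0.124     ]]
panel [ 0.5283 -0.0241 -0.1857] res [[-0.6, 0.2], [0.9, 0.6], [-0.0, 0.1], [0.0, 0.8], [-0.3, 0.2], [-0.4, 0.2], [0.3, -2.4], [0.2, -2.3]]
scene check [[253.6 247.9]
 [295.9 197.5]] [[255.82 243.66]
 [295.5  201.42]]
stand [0.4414 0.325  0.1564] res [[1.0, 0.4], [-0.8, 0.5], [-0.6, -0.3], [0.5, -0.5]]
key [[0.4908 0.3328 0.104 ]
 [0.4908 0.3328 0.083 ]
 [0.4908 0.3328 0.056 ]]
key px crop [[330. 145.]
 [343. 144.]
 [359. 143.]] scene [[554. 316.]
 [551. 325.]
 [548. 336.]]
lock mouth [[ 0.52827997 -0.02413854  0.124     ]]
[ 0.0734 -0.0936  0.014 ]
[0.0856 0.0771 0
[... 295 characters left out ...]
2 [-0.0745  0.075   0.0267] [[155.0, 488.0], [183.0, 348.0]] [[407.0, 285.0], [386.0, 280.0]]
0.65 2.5 [-0.0759  0.075   0.0299] [[154.0, 492.0], [181.0, 356.0]] [[407.0, 283.0], [387.0, 277.0]]
0.65 2.56 [-0.0757  0.075   0.0246] [[155.0, 488.0], [181.0, 356.0]] [[407.0, 286.0], [387.0, 277.0]]
0.65 2.62 [-0.0752  0.075   0.0192] [[156.0, 484.0], [181.0, 356.0]] [[406.0, 288.0], [387.0, 277.0]]
0.8 2.5 [-0.0772  0.075   0.0184] [[156.0, 486.0], [179.0, 369.0]] [[406.0, 289.0], [389.0, 272.0]]
0.8 2.56 [-0.0762  0.075   0.0132] [[157.0, 481.0], [179.0, 369.0]] [[406.0, 291.0], [389.0, 272.0]]
0.8 2.62 [-0.0748  0.075   0.008 ] [[158.0, 476.0], [179.0, 369.0]] [[405.0, 294.0], [389.0, 272.0]]
```

```bash
python3 - <<'E'
import cv2
i=cv2.imread('pics/scene0.png')
cv2.imwrite('pics/c3.png',cv2.resize(i[165:265,105:305],None,fx=4,fy=4,interpolation=cv2.INTER_CUBIC))
E
```

```text
(no output)
```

View pics/c3.png

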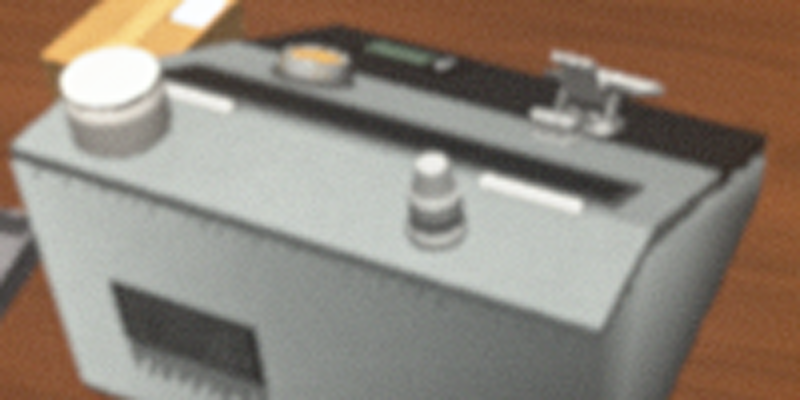

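The crop shows the lid's back corners at (600,328) and (12,152), the foot of the slope on the left at (765,138), and the seam end at (720,175). The lever stands at (575,65) and the keeper is at (555,122). I'll fit both views jointly.

```bash
cat >> fit.py <<'E'
SS=U([(600,328),(12,152),(765,138),(722,174)],4,[105,165]); MM=M[[6,7,0,2]]
w=np.array([1]*6+[.4]*2)[:,None]
F=lambda p:np.r_[((proj(c,panel(p,M))-T)*w).ravel(),.7*(proj(s,panel(p,MM))-SS).ravel()]
f=ls(F,p); p=f.x
print('PANEL',p.round(4),f.fun.reshape(-1,2).round(1).tolist())
E
cat > latch.py <<'E'
from fit import *
cs=lambda X:((proj(s,panel(p,X))-[105,165]+.5)*4).round().tolist()
ct=lambda X:((proj(c,panel(p,X))-[218,95]+.5)*3.8).round().tolist()
for n,X in dict(mouth=(.0734,-.095,.014),keep=(.072,.075,.017),piv=(0,.075,.016)).items(): print(n,ct(X),cs(X))
for th in (.55,.65,.8):
    e=[.066*np.cos(th),.075,.016+.066*np.sin(th)]
    pin=np.array([.02*np.cos(th+.175),.075,.016+.02*np.sin(th+.175)])
    print(th,'end',ct(e),cs(e))
    for bl in (2.5,2.62):
        B=[pin+.0895*np.array([np.cos(th+bl),0,np.sin(th+bl)])+[0,k,0] for k in (.027,-.027)]
        print('  bar',bl,B[0].round(4),ct(B),cs(B))
E
python3 latch.py
```

```text
panel [ 0.5283 -0.0241 -0.1857] res [[-0.6, 0.2], [0.9, 0.6], [-0.0, 0.1], [0.0, 0.8], [-0.3, 0.2], [-0.4, 0.2], [0.3, -2.4], [0.2, -2.3]]
scene check [[253.6 247.9]
 [295.9 197.5]] [[255.82 243.66]
 [295.5  201.42]]
stand [0.4414 0.325  0.1564] res [[1.0, 0.4], [-0.8, 0.5], [-0.6, -0.3], [0.5, -0.5]]
key [[0.4908 0.3328 0.104 ]
 [0.4908 0.3328 0.083 ]
 [0.4908 0.3328 0.056 ]]
key px crop [[330. 145.]
 [343. 144.]
 [359. 143.]] scene [[554. 316.]
 [551. 325.]
 [548. 336.]]
lock mouth [[ 0.52827997 -0.02413854  0.124     ]]
PANEL [ 0.5286 -0.0235 -0.1851] [[-0.8, 0.1], [0.7, 0.5], [-0.2, 0.0], [-0.2, 0.6], [-0.6, 0.1], [-0.7, 0.0], [-0.0, -1.0], [-0.0, -1.0], [-0.4, 1.0], [-1.6, -0.2], [0.2, -1.1], [-0.2, -0.9]]
mouth [[422.0, 352.0]] [[314.0, 57.0]]
keep [[190.0, 309.0]] [[552.0, 114.0]]
piv [[173.0, 395.0]] [[589.0, 99.0]]
0.55 end [[182.0, 348.0]] [[570.0, 60.0]]
  bar 2.5 [-0.0742  0.102   0.0374] [[118.0, 487.0], [188.0, 502.0]] [[662.0, 65.0], [592.0, 48.0]]
  bar 2.62 [-0.0745  0.102   0.0267] [[119.0, 481.0], [189.0, 495.0]] [[659.0, 80.0], [589.0, 62.0]]
0.65 end [[180.0, 356.0]] [[574.0, 51.0]]
  bar 2.5 [-0.0759  0.102   0.0299] [[119.0, 484.0], [189.0, 499.0]] [[660.0, 75.0], [591.0, 58.0]]
  bar 2.62 [-0.0752  0.102   0.0192] [[120.0, 477.0], [190.0, 491.0]] [[657.0, 89.0], [588.0, 72.0]]
0.8 end [[178.0, 369.0]] [[579.0, 39.0]]
  bar 2.5 [-0.0772  0.102   0.0184] [[120.0, 478.0], [190.0, 492.0]] [[658.0, 90.0], [588.0, 73.0]]
  bar 2.62 [-0.0748  0.102   0.008 ] [[122.0, 469.0], [191.0, 483.0]] [[654.0, 104.0], [585.0, 87.0]]
```

```bash
cat > plan.py <<'E'
import io,contextlib
with contextlib.redirect_stdout(io.StringIO()): from fit import *
from rig import arm
def PW(x,y,z): return panel(p,[x,y,z])[0]
yaw=p[2]; H=np.array([np.cos(yaw),np.sin(yaw),0])
def plan(wps,yy=None,pos=None):
    """deltas in cm in tool axes for waypoints, after turning tool y to world yaw yy"""
    s=arm.sense(); R=Ro.from_rotvec(s["orientation"]).as_matrix(); cur=np.array(s["eef_pos"] if pos is None else pos)
    y0=np.arctan2(R[1,1],R[0,1])
    if yy is None: yy=y0
    d=(yy-y0+np.pi)%(2*np.pi)-np.pi
    print('clock',round(s['clock'],2),'at',cur.round(4),'yaw',round(y0,3),'turn deg',round(-np.degrees(d),1),'F',np.round(s['wrist_force'],1),'op',round(s['opening'],3),'tilt',R[:,2].round(3))
    Y=np.array([np.cos(yy),np.sin(yy),0]);Z=np.array([0,0,-1.]);X=np.cross(Y,Z)
    for w in wps:
        w=np.array(w); e=(w-cur)*100; print(w.round(4),'->',[round(float(e@a),2) for a in (X,Y,Z)],'n>=',int(np.ceil(np.linalg.norm(e)/4.1))); cur=w
E
python3 - <<'E'
from plan import *
# lock measurement: brass mask
f=c['frame'].copy(); hsv=cv2.cvtColor(f,cv2.COLOR_RGB2HSV)
x0,y0=308,173; sub=hsv[y0:y0+32,x0:x0+40]
m=((sub[...,0]>10)&(sub[...,0]<32)&(sub[...,1]>90)&(sub[...,2]>120)).astype(np.uint8)
n,l,st_,ce=cv2.connectedComponentsWithStats(m); k=1+np.argmax(st_[1:,4]); print(st_[k],ce[k]+[x0,y0])
h=cv2.convexHull(np.argwhere(l==k)[:,::-1].astype(np.int32)); el=cv2.fitEllipse(h); ctr=np.array(el[0])+[x0,y0]; print('ellipse',el,ctr)
hm=np.zeros_like(m); cv2.fillConvexPoly(hm,h,1); hm=cv2.erode(hm,np.ones((3,3)))
R=panelR(p[2])
def onpl(uv,hh):
    o,d=ray(c,uv); n=R[:,2]; P0=np.array([p[0],p[1],.124])+hh*n
    return R.T@(o+d*(n@(P0-o))/(n@d)-[p[0],p[1],.124])
print('lock centre panel',onpl(ctr,.016).round(4))
w=np.clip(150-sub[...,2].astype(float),0,None)*hm; print((w>0).sum())
ys,xs=np.nonzero(w); W=w[ys,xs]; P=np.array([onpl((a+x0,b+y0),.014)[:2] for a,b in zip(xs,ys)])
mu=(P*W[:,None]).sum(0)/W.sum(); C=((P-mu).T*W)@(P-mu)/W.sum(); v=np.linalg.eigh(C); print('slot',mu.round(4),v[0]**.5,'cw angle',-np.arctan2(*(v[1][::-1,1]*np.sign(v[1][0,1]))))
bar=PW(-.075,.075,.024); d=np.array([0,0,-.008])
plan([bar+[0,0,.09],bar+d],yaw)
th=.6; pin=np.array([.02*np.cos(th+.175),.016+.02*np.sin(th+.175)])
print('arc'); plan([PW(pin[0]+.0895*np.cos(a),.075,pin[1]+.0895*np.sin(a))+d for a in np.linspace(3.2,.2,13)],yaw,pos=bar+d)
E
```

```text
[ 14  10  13  11 118] [328.05084746 188.16949153]
ellipse ((20.064836502075195, 15.270751953125), (11.031682968139648, 12.788536071777344), 87.64874267578125) [328.0648365  188.27075195]
lock centre panel [ 0.0709 -0.0945  0.016 ]
3
slot [ 0.0726 -0.0945] [0.00091122 0.00155646] cw angle 0.1528156890057172
clock 0.1 at [0.2354 0.4965 0.2044] yaw 1.128 turn deg 75.2 F [-0.8  0.4  0.1] op 0.998 tilt [-0.001 -0.002 -1.   ]
[0.4663 0.0645 0.2   ] -> [-38.21, 30.64, 0.45] n>= 12
[0.4663 0.0645 0.102 ] -> [0.0, 0.0, 9.8] n>= 3
arc
clock 0.1 at [0.4663 0.0645 0.102 ] yaw 1.128 turn deg 75.2 F [-0.8  0.4  0.1] op 0.998 tilt [-0.001 -0.002 -1.   ]
[0.4659 0.0646 0.1026] -> [0.0, -0.04, -0.07] n>= 1
[0.4569 0.0663 0.123 ] -> [-0.0, -0.91, -2.04] n>= 1
[0.4531 0.067  0.145 ] -> [-0.0, -0.38, -2.2] n>= 1
[0.4548 0.0666 0.1672] -> [0.0, 0.17, -2.22] n>= 1
[0.4619 0.0653 0.1884] -> [-0.0, 0.72, -2.11] n>= 1
[0.4739 0.0631 0.207 ] -> [0.0, 1.22, -1.87] n>= 1
[0.49   0.06   0.2221] -> [0.0, 1.64, -1.51] n>= 1
[0.5094 0.0564 0.2327] -> [-0.0, 1.97, -1.06] n>= 1
[0.5307 0.0524 0.2381] -> [0.0, 2.17, -0.54] n>= 1
[0.5526 0.0483 0.2379] -> [0.0, 2.23, 0.02] n>= 1
[0.5738 0.0444 0.2322] -> [-0.0, 2.16, 0.57] n>= 1
[0.593  0.0408 0.2214] -> [-0.0, 1.95, 1.08] n>= 1
[0.6089 0.0378 0.2061] -> [0.0, 1.62, 1.53] n>= 1
```

{"fn": "step_arm", "kwargs": {
  "commands": [
    [[0,0,0],7.1],
    [[0,0,0],7.1],
    [[0,0,0],7.1],
    [[0,0,0],7.1],
    [[0,0,0],7.1],
    [[0,0,0],7.1],
    [[0,0,0],7.1],
    [[0,0,0],7.1],
    [[0,0,0],7.1],
    [[0,0,0],7.1],
    [[0,0,0],4.2],
    [[-3.18,2.55,0],0],
    [[-3.18,2.55,0],0],
    [[-3.18,2.55,0],0],
    [[-3.18,2.55,0],0],
    [[-3.18,2.55,0],0],
    [[-3.18,2.55,0],0],
    [[-3.18,2.55,0],0],
    [[-3.18,2.55,0],0]
  ],
  "claw": 170,
  "force": 10
}}

```text
clock: 1.68
eef_pos: [0.3897, 0.2076, 0.2051]
orientation: [-2.416, -2.008, 0.0]
wrist_force: [0.4, 0.0, -0.2]
opening: 0.333
```

{"fn": "step_arm", "kwargs": {
  "commands": [
    [[-3.18,2.55,0],0],
    [[-3.18,2.55,0],0],
    [[-3.18,2.55,0],0],
    [[-3.18,2.55,0],0],
    [[0,0,0],0],
    [[0,0,0],0],
    [[0,0,0],0]
  ]
}}

```text
clock: 2.27
eef_pos: [0.4661, 0.0659, 0.205]
orientation: [-2.416, -2.006, 0.001]
wrist_force: [-0.4, 0.2, -0.3]
opening: 0.333
```

```bash
python3 - <<'E'
from plan import *
bar=PW(-.075,.075,.024); d=np.array([0,0,-.008])
plan([bar+d],yaw)
E
```

```text
clock 2.27 at [0.4661 0.0659 0.205 ] yaw -0.185 turn deg -0.0 F [-0.4  0.2 -0.3] op 0.333 tilt [-0.001  0.001 -1.   ]
[0.4663 0.0645 0.102 ] -> [-0.13, 0.05, 10.3] n>= 3
```

{"fn": "step_arm", "kwargs": {
  "commands": [
    [[-0.13,0.05,3],0],
    [[0,0,3],0],
    [[0,0,2.5],0],
    [[0,0,1.8],0],
    [[0,0,0],0],
    [[0,0,0],0]
  ]
}}

```text
clock: 2.77
eef_pos: [0.4655, 0.0658, 0.1018]
orientation: [-2.413, -2.01, 0.003]
wrist_force: [-0.1, -0.3, 0.6]
opening: 0.334
```

{"fn": "step_arm", "kwargs": {
  "commands": [
    [[0,0,0],0],
    [[0,0,0],0],
    [[0,0,0],0],
    [[0,0,0],0],
    [[0,0,0],0]
  ],
  "claw": 255,
  "force": 8
}}

```text
clock: 3.18
eef_pos: [0.468, 0.0644, 0.1038]
orientation: [2.415, 2.006, 0.005]
wrist_force: [0.8, 0.6, 1.2]
opening: 0.082
```

{"fn": "step_arm", "kwargs": {
  "commands": [
    [[0,-0.5,-1.0],0],
    [[0,-0.45,-1.04],0],
    [[0,-0.25,-1.1],0],
    [[0,-0.1,-1.1],0],
    [[0,0,-1.1],0],
    [[0,0.15,-1.12],0],
    [[0,0.3,-1.07],0],
    [[0,0.42,-1.04],0],
    [[0,0.55,-0.96],0],
    [[0,0.67,-0.91],0],
    [[0,0.77,-0.8],0],
    [[0,0.87,-0.71],0],
    [[0,0.95,-0.58],0],
    [[0,1.02,-0.48],0],
    [[0,1.07,-0.33],0],
    [[0,1.1,-0.21],0],
    [[0,1.11,-0.06],0],
    [[0,1.12,0.08],0],
    [[0,1.1,0.22],0],
    [[0,1.06,0.35],0]
  ]
}}

```text
clock: 4.85
eef_pos: [0.5811, 0.0426, 0.2413]
orientation: [2.405, 1.995, 0.024]
wrist_force: [5.6, -1.9, 12.8]
opening: 0.005
```

```bash
python3 - <<'E'
from plan import *
d=np.array([0,0,-.008]);th=.6; pin=np.array([.02*np.cos(th+.175),.016+.02*np.sin(th+.175)])
plan([PW(pin[0]+.0895*np.cos(a),.075,pin[1]+.0895*np.sin(a))+d for a in (.7,.5,.35,.2)],yaw)
E
```

```text
clock 4.85 at [0.5811 0.0426 0.2413] yaw -0.186 turn deg -0.0 F [ 5.6 -1.9 12.8] op 0.005 tilt [ 0.022 -0.003 -1.   ]
[0.5738 0.0444 0.2322] -> [0.03, -0.75, 0.9] n>= 1
[0.5894 0.0414 0.224 ] -> [-0.0, 1.58, 0.83] n>= 1
[0.5998 0.0395 0.2158] -> [0.0, 1.06, 0.82] n>= 1
[0.6089 0.0378 0.2061] -> [-0.0, 0.93, 0.97] n>= 1
```

```bash
cat > pic.py <<'E'
from plan import *
import sys
def shot(name,boxes,f):
    ims=[]
    for cam,(x0,y0,x1,y1) in boxes:
        k=arm.capture(cam); np.savez(f'{name}_{cam}.npz',**k)
        ims.append(cv2.resize(k['frame'][y0:y1,x0:x1,::-1],None,fx=f,fy=f,interpolation=cv2.INTER_CUBIC))
    h=max(i.shape[0] for i in ims)
    ims=[cv2.copyMakeBorder(i,0,h-i.shape[0],0,4,cv2.BORDER_CONSTANT) for i in ims]
    o=np.hstack(ims); print(o.shape); cv2.imwrite(f'pics/{name}.png',o)
E
python3 -c "
from pic import *
shot('d1',[('scene',(200,110,300,220)),('top',(220,110,320,220))],3.9)"
```

```text
(429, 788, 3)
```

View pics/d1.png

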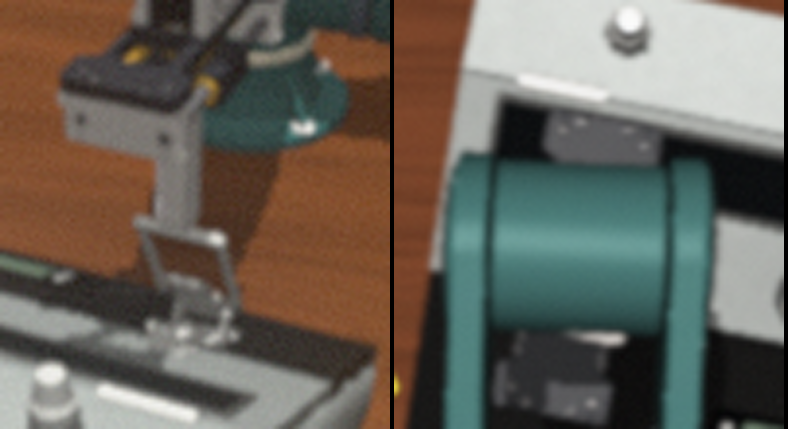

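The picture shows the closed fingertips resting on top of the bar. The bail is about 25° past upright, so it should fall forward once I lift off.

{"fn": "step_arm", "kwargs": {
  "commands": [
    [[0,0.3,-0.5],0],
    [[0,0.3,-1.5],0],
    [[0,0,-2.5],0],
    [[0,-3,0],0],
    [[0,-4,0],0],
    [[0,-4,0],0],
    [[0,-4,0],0],
    [[0,-4,0],0]
  ]
}}

```text
clock: 5.62
eef_pos: [0.392, 0.0777, 0.2771]
orientation: [2.417, 2.006, -0.002]
wrist_force: [0.8, 0.4, 0.2]
opening: 0.007
```

```bash
python3 -c "
from pic import *
plan([])
shot('d2',[('scene',(200,130,300,220)),('top',(220,110,320,220))],3.9)"
```

```text
clock 5.62 at [0.392  0.0777 0.2771] yaw -0.185 turn deg -0.0 F [0.8 0.4 0.2] op 0.007 tilt [-0.001 -0.001 -1.   ]
(429, 788, 3)
```

View pics/d2.png

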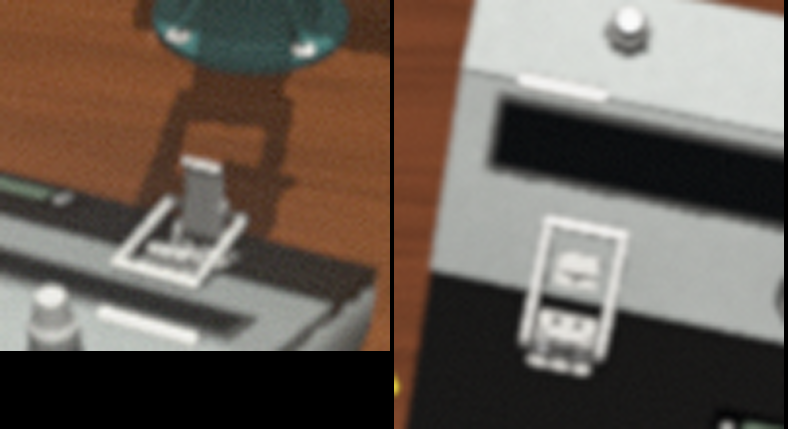

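```bash
python3 - <<'E'
from plan import *
R=panelR(p[2])
def onpl(uv,hh):
    o,d=ray(c,uv); n=R[:,2]; P0=np.array([p[0],p[1],.124])+hh*n
    return R.T@(o+d*(n@(P0-o))/(n@d)-[p[0],p[1],.124])
print('bar',onpl((269.4,168.2),.006).round(4))
for th in (.6,.8,1,1.2,1.4):
    e=[.066*np.cos(th),.075,.016+.066*np.sin(th)]
    print(th,proj(s,panel(p,e)).round(1),((proj(c,panel(p,e))-[220,110])*3.9+[394,0]).round())
E
```

```text
bar [0.0908 0.0741 0.006 ]
0.6 [[247.5 178.3]] [[570. 301.]]
0.8 [[249.3 174.1]] [[567. 318.]]
1 [[251.2 170.7]] [[563. 336.]]
1.2 [[253.1 168. ]] [[559. 355.]]
1.4 [[254.8 166.3]] [[555. 373.]]
```

The bail now lies forward with its bar about 19 mm beyond the keeper seat (top crop 588,228). The lever was dragged to about 1.0 rad in the process, and I'll throw it from there.

```bash
cat > lev.py <<'E'
from plan import *
piv=PW(0,.075,.016)
def L(h,v): return piv+h*H+[0,0,v]
E
python3 - <<'E'
from lev import *
print(piv)
plan([L(.045,.12),L(.045,.046),L(.0245,.046),L(-.0175,.046),L(-.025,.0403),L(-.0341,.0292),L(-.040,.0161),L(-.045,.002),L(-.049,-.0078),L(-.05,-.0177)])
E
```

```text
[0.53506189 0.05160903 0.13812716]
clock 5.72 at [0.3896 0.0785 0.2784] yaw -0.183 turn deg -0.0 F [0.4 0.1 0.5] op 0.005 tilt [ 0.001 -0.    -1.   ]
[0.5793 0.0433 0.2581] -> [-0.01, 19.29, 2.03] n>= 5
[0.5793 0.0433 0.1841] -> [0.0, 0.0, 7.4] n>= 2
[0.5591 0.0471 0.1841] -> [0.0, -2.05, 0.0] n>= 1
[0.5179 0.0548 0.1841] -> [0.01, -4.2, 0.0] n>= 2
[0.5105 0.0562 0.1784] -> [0.0, -0.75, 0.57] n>= 1
[0.5015 0.0579 0.1673] -> [0.0, -0.91, 1.11] n>= 1
[0.4957 0.059  0.1542] -> [0.0, -0.59, 1.31] n>= 1
[0.4908 0.0599 0.1401] -> [0.0, -0.5, 1.41] n>= 1
[0.4869 0.0606 0.1303] -> [0.0, -0.4, 0.98] n>= 1
[0.4859 0.0608 0.1204] -> [0.0, -0.1, 0.99] n>= 1
```

{"fn": "step_arm", "kwargs": {
  "commands": [
    [[0,3.8,0.2],0],
    [[0,3.9,0.4],0],
    [[0,3.9,0.4],0],
    [[0,3.9,0.5],0],
    [[0,3.79,0.53],0],
    [[0,0,0],0],
    [[0,0,2.5],0],
    [[0,0,2.5],0],
    [[0,0,2.4],0],
    [[0,0,0],0],
    [[0,0,0],0],
    [[0,-1,0],0],
    [[0,-1.05,0],0],
    [[0,-1.05,0],0],
    [[0,-1.05,0],0],
    [[0,-1.05,0],0],
    [[0,-1.05,0],0],
    [[0,0,0],0]
  ],
  "force": 20
}}

```text
clock: 7.22
eef_pos: [0.52, 0.0546, 0.1837]
orientation: [2.416, 2.008, 0.001]
wrist_force: [0.3, 0.1, -0.1]
opening: 0.005
```

{"fn": "step_arm", "kwargs": {
  "commands": [
    [[0,-0.4,0.27],0],
    [[0,-0.35,0.3],0],
    [[0,-0.45,0.55],0],
    [[0,-0.46,0.56],0],
    [[0,-0.3,0.65],0],
    [[0,-0.29,0.66],0],
    [[0,-0.25,0.7],0],
    [[0,-0.25,0.71],0],
    [[0,0,0],0]
  ]
}}

```text
clock: 7.97
eef_pos: [0.4933, 0.0592, 0.1367]
orientation: [-2.415, -2.006, 0.004]
wrist_force: [-1.0, -0.2, -0.2]
opening: 0.006
```

```bash
python3 - <<'E'
from lev import *
plan([L(-.049,-.0078),L(-.05,-.0177)])
E
```

```text
clock 7.97 at [0.4933 0.0592 0.1367] yaw -0.184 turn deg -0.0 F [-1.  -0.2 -0.2] op 0.006 tilt [-0.004  0.    -1.   ]
[0.4869 0.0606 0.1303] -> [0.02, -0.66, 0.64] n>= 1
[0.4859 0.0608 0.1204] -> [0.0, -0.1, 0.99] n>= 1
```

```bash
python3 -c "
from pic import *
plan([])
shot('d3',[('scene',(200,110,300,220)),('top',(220,110,320,220))],3.9)"
```

```text
clock 7.97 at [0.4933 0.0592 0.1367] yaw -0.184 turn deg -0.0 F [-1.  -0.2 -0.2] op 0.006 tilt [-0.004  0.    -1.   ]
(429, 788, 3)
```

View pics/d3.png

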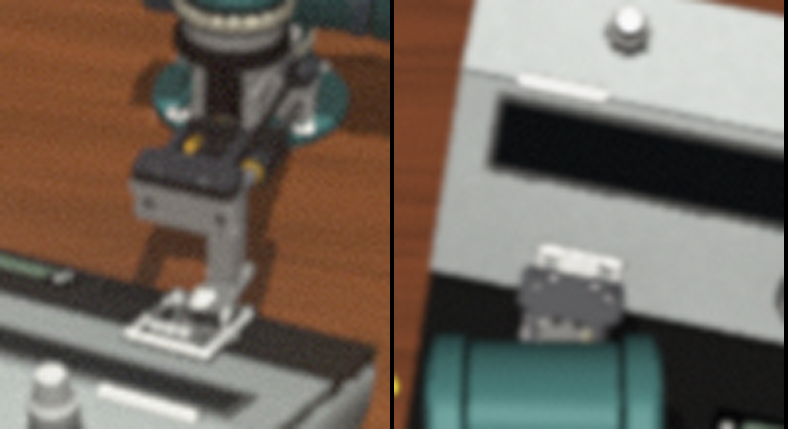

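The lever is following the finger, and the bar has been drawn down to the keeper. Next I press past dead centre.

{"fn": "step_arm", "kwargs": {
  "commands": [
    [[0,-0.4,0.4],0],
    [[0,-0.26,0.3],0],
    [[0,-0.1,0.4],0],
    [[0,0,0.35],0],
    [[0,0,0.3],0],
    [[0,0,0],0],
    [[0,0,0],0]
  ]
}}

```text
clock: 8.65
eef_pos: [0.4872, 0.0605, 0.121]
orientation: [-2.416, -2.007, 0.001]
wrist_force: [-0.1, -0.2, -0.1]
opening: 0.004
```

{"fn": "step_arm", "kwargs": {
  "commands": [
    [[0,0,0.2],0],
    [[0,0,0.2],0],
    [[0,0,0],0],
    [[0,0,0],0]
  ]
}}

```text
clock: 8.98
eef_pos: [0.4872, 0.0605, 0.1172]
orientation: [-2.417, -2.007, 0.0]
wrist_force: [-0.4, 0.2, -0.2]
opening: 0.003
```

```bash
python3 - <<'E'
from lev import *
plan([L(-.05,-.0177)])
E
```

```text
clock 8.98 at [0.4872 0.0605 0.1172] yaw -0.185 turn deg -0.0 F [-0.4  0.2 -0.2] op 0.003 tilt [-0.  0. -1.]
[0.4859 0.0608 0.1204] -> [0.01, -0.14, -0.33] n>= 1
```

{"fn": "step_arm", "kwargs": {
  "commands": [
    [[0,0,-2],0],
    [[0,0,-4],0],
    [[0,-2,-3.5],0],
    [[0,-4,0],0],
    [[0,-4,0],0],
    [[0,-4,0],0],
    [[0,0,0],0]
  ]
}}

```text
clock: 9.57
eef_pos: [0.3447, 0.0871, 0.213]
orientation: [-2.414, -2.01, -0.001]
wrist_force: [-0.4, -0.7, 0.2]
opening: 0.006
```

```bash
python3 -c "
from pic import *
plan([])
shot('d4',[('scene',(200,150,300,220)),('top',(215,130,315,210))],3.9)"
```

```text
clock 9.57 at [0.3447 0.0871 0.213 ] yaw -0.182 turn deg -0.0 F [-0.4 -0.7  0.2] op 0.006 tilt [ 0.     0.001 -1.   ]
(312, 788, 3)
```

View pics/d4.png

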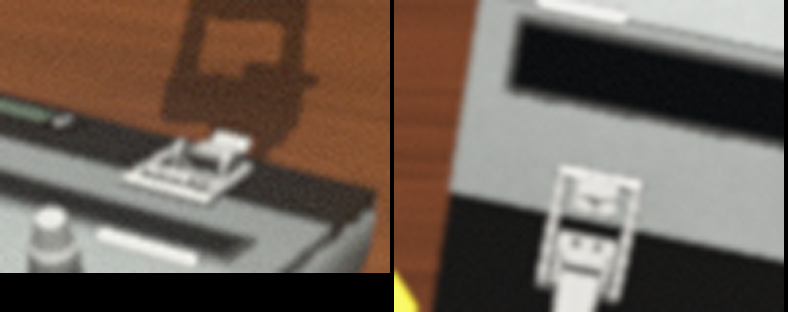

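```bash
python3 - <<'E'
from plan import *
t=dict(np.load('d4_top.npz')); q=dict(np.load('d4_scene.npz'))
R=panelR(p[2])
def onpl(c,uv,hh):
    o,d=ray(c,uv); n=R[:,2]; P0=np.array([p[0],p[1],.124])+hh*n
    return R.T@(o+d*(n@(P0-o))/(n@d)-[p[0],p[1],.124])
print('bar',onpl(t,(267.8,174.4),.013).round(4), 'hooked px',proj(t,panel(p,[[.072,.075,.009],[.072,.102,.009],[.072,.048,.009]])).round(1).tolist())
g=t['frame'].mean(2); sg=q['frame'].mean(2)
for th in (2.4,2.6,2.8,3.0,3.14):
    e=[.066*np.cos(th),.075,.016+.066*np.sin(th)]
    print(th,'top',proj(t,panel(p,e)).round(1),'scene',proj(q,panel(p,e)).round(1))
# bright columns profile along panel x on middle line for top image
for x in np.arange(-.1,-.02,.005):
    u=proj(t,panel(p,[x,.075,.016]))[0]; print(round(x,3),u.round(1),int(g[int(round(u[1])),int(round(u[0]))]),end='; ')
f=t['frame'][170:240,235:300,::-1]; s2=q['frame'][165:215,220:285,::-1]
cv2.imwrite('pics/d5.png',np.hstack([cv2.resize(f,None,fx=6,fy=6,interpolation=2),cv2.copyMakeBorder(cv2.resize(s2,None,fx=6,fy=6,interpolation=2),0,120,0,0,0)]))
E
```

```text
bar [0.0747 0.075  0.013 ] hooked px [[267.8, 174.7], [258.2, 172.8], [277.3, 176.6]]
2.4 top [[258.4 221. ]] scene [[260.1 171.7]]
2.6 top [[258.3 221.6]] scene [[260.2 175.1]]
2.8 top [[258.4 221.2]] scene [[260.  178.9]]
3.0 top [[258.7 219.9]] scene [[259.4 183.1]]
3.14 top [[259.  218.5]] scene [[258.9 186.1]]
-0.1 [257.  228.4] 23; -0.095 [257.3 227. ] 24; -0.09 [257.6 225.6] 22; -0.085 [257.9 224.1] 23; -0.08 [258.2 222.6] 22; -0.075 [258.5 221.2] 57; -0.07 [258.8 219.7] 179; -0.065 [259.1 218.2] 249; -0.06 [259.4 216.7] 249; -0.055 [259.7 215.3] 236; -0.05 [260.  213.8] 227; -0.045 [260.3 212.3] 226; -0.04 [260.5 210.8] 226; -0.035 [260.9 209.3] 226; -0.03 [261.2 207.8] 227; -0.025 [261.5 206.2] 227;
```

View pics/d5.png

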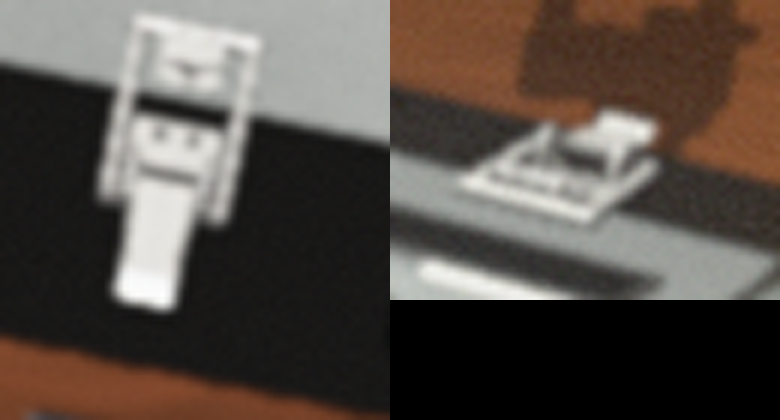

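```bash
python3 - <<'E'
from plan import *
q=dict(np.load('d4_scene.npz'))
for z in (.009,.024): print(z,proj(q,panel(p,[[.072,.075,z],[.072,.102,z],[.072,.048,z]])).round(1).tolist())
# key approach
key=st(globals()['q'] if False else g.x,[[.05,0,.018]])[0]; ky=g.x[2]
G=key+[0,0,.067]; tcp=G-[0,0,.019]
plan([tcp*[1,1,0]+[0,0,.213],tcp*[1,1,0]+[0,0,.125],tcp],ky+np.pi/2); print(arm.sense()['qpos'].round(2))
# yellow/white heights near
t=dict(np.load('top0.npz'))
for uv in ((260,282),(305,292),(218,297),(213,352)): print(onz(t,np.array(uv)/1.5625,.08).round(3))
E
```

```text
0.009 [[242.0, 196.1], [252.0, 198.7], [232.3, 193.5]]
0.024 [[243.1, 190.4], [253.1, 193.0], [233.3, 187.8]]
clock 9.67 at [0.3493 0.0864 0.213 ] yaw -0.183 turn deg -109.5 F [ 0.3 -0.3  0.9] op 0.001 tilt [ 0.003  0.    -1.   ]
[0.4908 0.3328 0.213 ] -> [-17.81, 22.13, -0.0] n>= 7
[0.4908 0.3328 0.125 ] -> [0.0, 0.0, 8.8] n>= 3
[0.4908 0.3328 0.066 ] -> [0.0, 0.0, 5.9] n>= 2
[ 0.08 -0.35  1.75 -0.    1.75  0.27]
[0.585 0.338 0.08 ]
[0.568 0.253 0.08 ]
[0.556 0.417 0.08 ]
[0.452 0.424 0.08 ]
```

The bar's measured height (scene y 198.3, against 196.1 predicted hooked and 190.4 on top of the lip) shows it is hooked under the lip with the lever flat. On to the key.

{"fn": "step_arm", "kwargs": {
  "commands": [
    [[0,0,0],-7.1],
    [[0,0,0],-7.1],
    [[0,0,0],-7.1],
    [[0,0,0],-7.1],
    [[0,0,0],-7.1],
    [[0,0,0],-7.1],
    [[0,0,0],-7.1],
    [[0,0,0],-7.1],
    [[0,0,0],-7.1],
    [[0,0,0],-7.1],
    [[0,0,0],-7.1],
    [[0,0,0],-7.1],
    [[0,0,0],-7.1],
    [[0,0,0],-7.1],
    [[0,0,0],-7.1],
    [[0,0,0],-3],
    [[-2.54,3.16,0],0],
    [[-2.54,3.16,0],0],
    [[-2.54,3.16,0],0],
    [[-2.54,3.16,0],0]
  ],
  "claw": 150
}}

```text
clock: 11.33
eef_pos: [0.4329, 0.2285, 0.2117]
orientation: [-0.242, 3.132, -0.0]
wrist_force: [1.2, -1.0, 1.0]
opening: 0.412
```

{"fn": "step_arm", "kwargs": {
  "commands": [
    [[-2.54,3.16,0],0],
    [[-2.54,3.16,0],0],
    [[-2.54,3.16,0],0],
    [[0,0,0],0],
    [[0,0,0],0],
    [[0,0,0],0]
  ]
}}

```text
clock: 11.83
eef_pos: [0.4917, 0.3319, 0.211]
orientation: [0.244, -3.13, 0.002]
wrist_force: [1.0, -0.0, 0.6]
opening: 0.413
```

```bash
python3 - <<'E'
from plan import *
key=st(g.x,[[.05,0,.018]])[0]; ky=g.x[2]
tcp=key+[0,0,.048]
plan([tcp*[1,1,0]+[0,0,.125],tcp],ky+np.pi/2)
E
```

```text
clock 11.83 at [0.4917 0.3319 0.211 ] yaw 1.726 turn deg -0.1 F [ 1.  -0.   0.6] op 0.413 tilt [-0.002 -0.001 -1.   ]
[0.4908 0.3328 0.125 ] -> [0.08, 0.1, 8.6] n>= 3
[0.4908 0.3328 0.066 ] -> [0.0, 0.0, 5.9] n>= 2
```

{"fn": "step_arm", "kwargs": {
  "commands": [
    [[0.08,0.1,3.4],0],
    [[0,0,3.4],0],
    [[0,0,3.2],0],
    [[0,0,2.5],0],
    [[0,0,2],0],
    [[0,0,0],0],
    [[0,0,0],0]
  ]
}}

```text
clock: 12.42
eef_pos: [0.4896, 0.3317, 0.0675]
orientation: [0.242, -3.131, 0.001]
wrist_force: [0.5, 0.2, 0.9]
opening: 0.406
```

{"fn": "step_arm", "kwargs": {
  "commands": [
    [[0,0,0],0],
    [[0,0,0],0],
    [[0,0,0],0],
    [[0,0,0],0],
    [[0,0,0],0]
  ],
  "claw": 255,
  "force": 25
}}

```text
clock: 12.83
eef_pos: [0.4909, 0.3332, 0.0689]
orientation: [-0.245, 3.129, 0.0]
wrist_force: [0.1, -1.3, 3.7]
opening: 0.144
```

```bash
cat > key.py <<'E'
from plan import *
k0=st(g.x,[[.05,0,.018]])[0]; ky=g.x[2]; KX=np.array([np.cos(ky),np.sin(ky),0])
edge=st(g.x,[[.075,0,.056]])[0]
def D(dx,h): # grasp point dx beyond stand end edge, h above its top -> TCP
    return edge+dx*KX+[0,0,h-.019]
E
python3 - <<'E'
from key import *
h=.052
d28=(.007-h*np.sin(a28))/np.cos(a28); print(d28)
plan([k0+[0,0,.048+.055],D(.030,.122),D(.030,h),D(.008,h),D(d28,h)])
E
```

```text
-0.01972090009157362
clock 12.83 at [0.4909 0.3332 0.0689] yaw 1.727 turn deg -0.0 F [ 0.1 -1.3  3.7] op 0.144 tilt [ 0.003  0.    -1.   ]
[0.4908 0.3328 0.121 ] -> [0.02, -0.04, -5.21] n>= 2
[0.5451 0.3414 0.159 ] -> [-5.5, 0.0, -3.8] n>= 2
[0.5451 0.3414 0.089 ] -> [0.0, 0.0, 7.0] n>= 2
[0.5234 0.3379 0.089 ] -> [2.2, -0.0, 0.0] n>= 1
[0.496  0.3336 0.089 ] -> [2.77, -0.0, 0.0] n>= 1
```

{"fn": "step_arm", "kwargs": {
  "commands": [
    [[0,0,-0.7],0],
    [[0,0,-1.5],0],
    [[0,0,-1.5],0],
    [[0,0,-1.5],0],
    [[0,0,-2],0],
    [[-1,0,-2],0],
    [[-2,0,0],0],
    [[-2.5,0,0],0],
    [[0,0,0],0],
    [[0,0,0],0]
  ]
}}

```text
clock: 13.67
eef_pos: [0.5447, 0.3417, 0.1586]
orientation: [0.244, -3.131, 0.0]
wrist_force: [0.3, -0.5, -1.0]
opening: 0.15
```

```bash
python3 - <<'E'
from key import *
h=.054
d28=(.007-h*np.sin(a28))/np.cos(a28)
plan([D(.030,h),D(.008,h),D(d28,h)])
E
```

```text
clock 13.67 at [0.5447 0.3417 0.1586] yaw 1.726 turn deg -0.0 F [ 0.3 -0.5 -1. ] op 0.15 tilt [-0.002 -0.    -1.   ]
[0.5451 0.3414 0.091 ] -> [-0.04, -0.04, 6.76] n>= 2
[0.5234 0.3379 0.091 ] -> [2.2, -0.0, 0.0] n>= 1
[0.4949 0.3334 0.091 ] -> [2.88, -0.0, 0.0] n>= 1
```

{"fn": "step_arm", "kwargs": {
  "commands": [
    [[0,0,2],0],
    [[0,0,2.5],0],
    [[0,0,2.26],0],
    [[0,0,0],0],
    [[1,0,0],0],
    [[1,0,0],0],
    [[0.4,0,0],0],
    [[0.4,0,0],0],
    [[0.4,0,0],0],
    [[0.4,0,0],0],
    [[0.4,0,0],0],
    [[0.4,0,0],0],
    [[0.4,0,0],0],
    [[0.28,0,0],0],
    [[0,0,0],0],
    [[0,0,0],0]
  ],
  "force": 6
}}

```text
clock: 15.0
eef_pos: [0.4936, 0.3336, 0.0916]
orientation: [0.245, -3.131, 0.001]
wrist_force: [0.5, -0.0, -0.2]
opening: 0.148
```

{"fn": "step_arm", "kwargs": {
  "commands": [
    [[0,0,0],0],
    [[0,0,0],0],
    [[-1,0,-1],0],
    [[-1,0,-3],0],
    [[0,0,-3.5],0],
    [[0,0,-3],0],
    [[0,0,0],0],
    [[0,0,0],0]
  ],
  "force": 30
}}

```text
clock: 15.67
eef_pos: [0.515, 0.3375, 0.1992]
orientation: [-0.244, 3.128, 0.003]
wrist_force: [-0.1, -0.1, -0.7]
opening: 0.146
```

```bash
python3 -c "
from pic import *
plan([])
u=proj(s,[arm.sense()['eef_pos']])[0].astype(int); v=proj(c,[arm.sense()['eef_pos']])[0].astype(int); print(u,v)
shot('d6',[('scene',(u[0]-40,u[1]-50,u[0]+50,u[1]+60)),('top',(v[0]-40,v[1]-50,v[0]+40,v[1]+50))],4.6)"
```

```text
clock 15.67 at [0.515  0.3375 0.1992] yaw 1.727 turn deg -0.0 F [-0.1 -0.1 -0.7] op 0.146 tilt [ 0.004  0.002 -1.   ]
[364 180] [156 204]
(506, 790, 3)
```

View pics/d6.png

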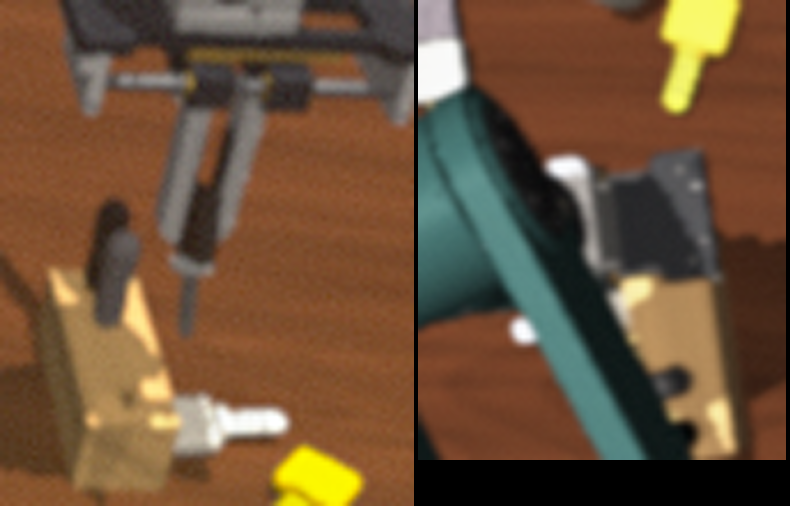

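```bash
python3 - <<'E'
from plan import *
for n in ('scene0','d6_scene'):
    k=np.load(n+'.npz'); f=k['frame'].astype(int)
    m=((f.min(2)>150)&(f.max(2)-f.min(2)<40)).astype(np.uint8); m[:,:335]=0;m[:,425:]=0;m[:150]=0;m[300:]=0
    y=((f[...,0]>150)&(f[...,2]<60)&(f[...,1]>130)).astype(np.uint8); y[:,:300]=0
    for nm,mm in(('white',m),('yel',y)):
        _,_,sx,ce=cv2.connectedComponentsWithStats(mm); print(n,nm,[(a.tolist(),b.round(1).tolist()) for a,b in zip(sx[1:],ce[1:]) if a[4]>8])
f=np.load('d6_scene.npz'); s6=dict(f); fr=f['frame'].astype(int)
# key in gripper: dump scene brightness rows round the blade
x0,y0=324,130
print(fr[178:206,358:374].mean(2).astype(int))
E
```

```text
scene0 white [([384, 200, 6, 12, 60], [386.6, 204.9]), ([366, 265, 17, 25, 242], [374.2, 273.5]), ([407, 264, 18, 26, 324], [417.2, 275.0])]
scene0 yel [([316, 220, 16, 19, 202], [322.9, 228.5]), ([379, 225, 18, 18, 118], [387.9, 231.4]), ([349, 229, 18, 20, 223], [356.7, 237.9]), ([379, 239, 8, 6, 31], [382.3, 241.8])]
d6_scene white [([363, 217, 24, 11, 161], [372.4, 221.4]), ([366, 265, 17, 24, 219], [374.4, 272.7]), ([407, 264, 18, 26, 324], [417.2, 275.1])]
d6_scene yel [([300, 219, 20, 21, 225], [308.8, 228.1]), ([381, 227, 22, 20, 264], [390.9, 235.9]), ([335, 253, 21, 30, 378], [346.2, 269.1])]
[[ 91 108 121 123 118  99  62  38  37  40  42  47  53  85 119 128]
 [ 99 114 121 124 115  89  52  37  40  39  47  46  50  88 114 123]
 [ 95 115 121 123 114  76  43  34  40  45  42  45  53  88 110 111]
 [ 89 107 115 121 109  73  39  34  32  38  47  49  58  88 104 104]
 [ 85  86 106 107  91  52  35  37  38  44  43  43  55  78  92  85]
 [ 84  81  90  89  68  48  35  35  38  44  43  46  53  75  80  83]
 [ 84  83  89  91  72  55  38  38  38  37  45  49  55  66  82  84]
 [ 78  88 100 112  96
[... 686 characters left out ...]
  84  84  88  84  83  85  85]
 [ 83  81  86  87  78  72  71  77  77  84  81  80  84  86  90  85]
 [ 83  85  81  79  83  76  72  79  83  81  80  81  79  83  83  82]
 [ 81  86  84  85  79  72  70  81  80  83  82  80  85  84  82  83]
 [ 85  86  87  88  84  75  76  80  87  83  85  86  84  79  85  80]
 [ 89  90  86  88  82  79  79  82  83  89  84  86  84  83  83  86]
 [ 94  89  91  89  88  80  79  84  87  86  93  85  87  87  81  88]
 [101  89  87  91  87  83  81  84  84  90  84  87  88  90  89  89]
 [113  88  87  91  90  84  82  88  85  92  90  90  94  92  91  96]
 [126  88  87  84  86  86  87  87  87  89  86  91  94  98  96  95]
 [138  94  83  89  88  85  86  87  80  84  83  91  85  87  93  91]]
```

```bash
python3 - <<'E'
from plan import *
for n in ('scene0','d1_scene','d4_scene','d6_scene'):
    k=np.load(n+'.npz'); f=k['frame'].astype(int)
    m=((f.min(2)>150)&(f.max(2)-f.min(2)<40)).astype(np.uint8); m[:,:335]=0;m[:,400:]=0;m[:150]=0;m[260:]=0
    y=((f[...,0]>150)&(f[...,2]<60)&(f[...,1]>130)).astype(np.uint8); y[:,:290]=0
    for nm,mm in(('white',m),('yel',y)):
        _,_,sx,ce=cv2.connectedComponentsWithStats(mm); print(n,nm,[(a[4],b.round(1).tolist()) for a,b in zip(sx[1:],ce[1:]) if a[4]>8])
E
```

```text
scene0 white [(np.int32(60), [386.6, 204.9])]
scene0 yel [(np.int32(202), [322.9, 228.5]), (np.int32(118), [387.9, 231.4]), (np.int32(223), [356.7, 237.9]), (np.int32(31), [382.3, 241.8])]
d1_scene white [(np.int32(185), [371.1, 221.4])]
d1_scene yel [(np.int32(253), [308.5, 227.5]), (np.int32(262), [390.9, 235.9]), (np.int32(379), [346.2, 269.2])]
d4_scene white [(np.int32(185), [371.1, 221.5])]
d4_scene yel [(np.int32(254), [308.4, 227.5]), (np.int32(261), [390.9, 235.9]), (np.int32(377), [346.1, 269.0])]
d6_scene white [(np.int32(161), [372.4, 221.4])]
d6_scene yel [(np.int32(239), [308.2, 227.8]), (np.int32(264), [390.9, 235.9]), (np.int32(378), [346.2, 269.1])]
```

```bash
python3 - <<'E'
from key import *
q=dict(np.load('d6_scene.npz')); G=np.array([.515,.3375,.1992+.019]);
for t in (0,20,28,36):
    a=np.radians(t); u=np.sin(a)*KX+np.array([0,0,-np.cos(a)])
    print(t,'collar mid',proj(q,[G+u*(.069-.041)])[0].round(1),'tip',proj(q,[G+u*.069])[0].round(1))
x0,y0=355,190
f=q['frame'].astype(int)
# blade: grey (low saturation) vs brown
S=(f.max(2)-f.min(2))[182:212,350:380]; print(S)
E
```

```text
0 collar mid [363.3 183.1] tip [359.9 195.5]
20 collar mid [364.2 184.9] tip [362.1 200.1]
28 collar mid [364.6 185.3] tip [363.2 201.1]
36 collar mid [365.1 185.4] tip [364.3 201.7]
[[ 12  10  10  21  50  78  87  83  77  62  43  28  16  14  24  22  29  17
   19  21  24  39  51  72  80  87  80  81  79  79]
 [ 10  11  11  15  43  72  86  84  81  80  68  46  32  21  19  27  26  22
   18  21  37  53  69  79  85  79  80  82  78  81]
 [ 14  12  12  18  43  79  84  83  84  80  77  61  39  22  27  23  24  20
   17  20  44  72  80  81  78  85  81  78  82  77]
 [ 10  14  12  20  51  75  87  85  89  79  66  46  28  14  12  20  22  20
   19  27  48  78  81  83  80  84  82  86  84  86]
 [ 15  11  11  30  63  83  85  85  88  82  61  31  19   9   8  11  13  18
   18  19  46  79  80  86  82  81  86  82  84  81]
 [ 15  13  14  41  71  87  87  89  87  84  65  32  15   9   5  10  12  14
   12  17  41  70  84  81  80  81  81  83  80  85]
 [ 13   9  25  55  79  88  87  91  88  91  76  48  26  17  12   7   9  11
   16  26  44  75  84  82  83  87  78  82  80  79]
 [ 11  17  39  65  85  89  86  88  94  92 
[... 2133 characters left out ...]
 87  84  87  83  79  82
   87  80  87  85  86  90  88  89  89  88  89  89]
 [ 88  87  89  92  91  87  94 101  99  86  85  87  87  83  88  85  86  84
   87  83  82  86  85  84  85  88  88  88  87  90]
 [ 87  87  85  90  89  90  89  88  89  81  85  86  81  82  88  85  84  83
   86  85  83  81  83  83  78  81  88  80  85  82]
 [ 87  85  87  87  87  89  87  85  88  90  84  80  79  84  84  82  83  82
   84  82  82  85  85  82  83  83  84  82  84  83]
 [ 86  86  88  86  88  90  88  86  96 106  93  79  82  81  84  84  84  79
   82  85  81  82  83  87  85  88  83  83  83  81]
 [ 86  84  87  86  88  97  99 100 113 123 105  85  82  87  87  85  84  83
   83  82  82  82  87  81  82  83  85  83  81  81]]
```

```bash
python3 - <<'E'
from plan import *
R=panelR(p[2]); O=np.array([p[0],p[1],.124])
def onpl(c,uv,hh):
    o,d=ray(c,uv); n=R[:,2]; P0=O+hh*n
    return R.T@(o+d*(n@(P0-o))/(n@d)-O)
fs=[dict(np.load(n)) for n in('top0.npz','d2_top.npz','d4_top.npz','d6_top.npz')]
for k in fs:
    f=k['frame'].astype(float)
    A=[]
    for v in range(176,200):
        for u in range(316,341):
            X=onpl(k,(u,v),.014); A.append((X[0],X[1],*f[v,u]))
    A=np.array(A); 
    warm=A[:,2]-A[:,4]   # R-B: high on brass
    br=np.clip(warm-60,0,120); 
    ctr=(A[:,:2]*(br)[:,None]).sum(0)/br.sum()
    r=np.hypot(*(A[:,:2]-ctr).T)
    ins=r<.0115
    ref=np.percentile(A[ins,2],80); w=np.clip(ref-15-A[:,2],0,None)*ins
    mu=(A[:,:2]*w[:,None]).sum(0)/w.sum(); C=((A[:,:2]-mu).T*w)@(A[:,:2]-mu)/w.sum(); ev,V=np.linalg.eigh(C); d=V[:,1]*np.sign(V[0,1])
    print('brass ctr',ctr.round(4),'slot ctr',mu.round(4),'sd',(ev**.5*1000).round(1),'lambda',round(-np.arctan2(d[1],d[0]),3),'ref',ref)
f=fs[0]['frame']; print(f[180:197,318:340,0])
E
```

```text
brass ctr [ 0.0698 -0.0947] slot ctr [ 0.0724 -0.0945] sd [2.3 3.8] lambda 0.108 ref 241.0
brass ctr [ 0.0698 -0.0947] slot ctr [ 0.0724 -0.0945] sd [2.3 3.8] lambda 0.093 ref 240.0
brass ctr [ 0.0698 -0.0947] slot ctr [ 0.0724 -0.0945] sd [2.3 3.8] lambda 0.091 ref 240.8
brass ctr [ 0.0698 -0.0947] slot ctr [ 0.0724 -0.0945] sd [2.3 3.8] lambda 0.104 ref 240.8
[[168 156 129 101  88  90 104 119 133 144 147 143 136 124 108  96  91 101
  126 151 167 171]
 [159 135 105  86  92 112 139 161 177 184 186 183 178 168 148 122 101  90
  103 131 157 168]
 [143 112  88  88 113 149 180 202 216 225 227 226 222 211 190 163 133 104
   92 114 144 165]
 [131  98  86 105 146 192 215 226 233 239 240 240 238 232 222 204 174 133
   98  99 132 159]
 [118  89  94 132 184 223 237 238 240 240 238 239 240 239 235 227 202 159
  113  95 118 152]
 [108  88 112 164 213 236 242 243 241 231 211 211 228 236 238 233 217 180
  131  99 113 145]
 [106  94 132 185 229 241 244 243 237 206 156 152 196 231 239 237 230 199
  153 110 114 147]
 [106 104 148 195 231 242 244 242 230 180 126 140 197 232 241 241 235 216
  169 118 120 153]
 [115 114 159 205 233 242 244 240 218 161 127 166 217 238 242 242 236 220
  173 122 128 158]
 [130 120 160 206 231 239 242 238 214 168 154 194 231 240 243 242 236 219
  175 133 140 164]
 [145 122 145 196 229 238 241 239 229 210 204 222 237 242 243 240 230 206
  167 142 154 171]
 [159 133 131 181 225 238 242 242 240 238 237 238 241 243 241 234 213 184
  155 153 165 173]
 [168 150 131 157 204 232 239 242 243 243 242 242 243 241 236 221 193 167
  156 164 171 175]
 [173 163 146 142 169 204 228 236 238 239 239 239 238 234 218 195 177 168
  168 172 175 175]
 [174 173 166 158 156 171 195 214 219 225 229 228 222 210 189 167 164 170
  173 174 176 175]
 [174 174 174 173 165 158 164 174 183 194 203 200 191 181 170 166 167 172
  175 177 176 175]
 [156 164 170 174 172 167 162 156 155 159 164 166 167 169 170 173 174 174
  175 175 176 176]]
```

```bash
cat >> key.py <<'E'
LX,LY=.0705,-.0946
N=panelR(p[2])[:,2]
def K(dep,L=.069,off=0): # tip at depth dep (m, +inside) -> TCP
    return PW(LX,LY,.014+L-dep)+off*np.array([0,0,1])-[0,0,.019]
E
python3 - <<'E'
from key import *
print(PW(LX,LY,.014),N)
plan([np.r_[arm.sense()['eef_pos'][:2],.27],np.r_[K(-.012)[:2],.27],K(-.012),K(0),K(.038)],1.286)
E
```

```text
[ 0.56594664 -0.12672452  0.16945901] [-0.4614478   0.08642614  0.88294759]
clock 15.77 at [0.5132 0.3366 0.1949] yaw 1.727 turn deg 25.2 F [ 0.1 -0.1 -1.1] op 0.149 tilt [-0.003 -0.001 -1.   ]
[0.5132 0.3366 0.27  ] -> [0.0, 0.0, -7.51] n>= 2
[ 0.5286 -0.1197  0.27  ] -> [-14.3, -43.36, 0.0] n>= 12
[ 0.5286 -0.1197  0.222 ] -> [0.0, 0.0, 4.8] n>= 2
[ 0.5341 -0.1208  0.2114] -> [-0.56, 0.06, 1.06] n>= 1
[ 0.5516 -0.124   0.1778] -> [-1.78, 0.18, 3.36] n>= 1
```

{"fn": "step_arm", "kwargs": {
  "commands": [
    [[0,0,-2.5],0],
    [[0,0,-2.5],7],
    [[0,0,-2.5],7],
    [[0,0,0],7],
    [[0,0,0],4.2],
    [[-0.5,-1.5,0],0],
    [[-1,-3,0],0],
    [[-1.07,-3.2,0],0],
    [[-1.07,-3.2,0],0],
    [[-1.07,-3.2,0],0],
    [[-1.07,-3.2,0],0],
    [[-1.07,-3.2,0],0],
    [[-1.07,-3.2,0],0],
    [[-1.07,-3.2,0],0],
    [[-1.07,-3.2,0],0],
    [[-1.07,-3.2,0],0],
    [[-1.07,-3.2,0],0],
    [[-1.07,-3.2,0],0],
    [[-1.07,-3.2,0],0]
  ],
  "force": 40
}}

```text
clock: 17.35
eef_pos: [0.5295, -0.1173, 0.2692]
orientation: [-0.441, -3.106, -0.001]
wrist_force: [0.6, 0.2, 0.5]
opening: 0.141
```

{"fn": "step_arm", "kwargs": {
  "commands": [
    [[0,0,0],0],
    [[0,0,0],0],
    [[0,0,0],0]
  ]
}}

```text
clock: 17.6
eef_pos: [0.5303, -0.1151, 0.2699]
orientation: [-0.444, -3.107, -0.002]
wrist_force: [0.1, 0.8, -0.6]
opening: 0.145
```

```bash
python3 - <<'E'
from key import *
plan([K(-.012)],1.286)
E
```

```text
clock 17.6 at [ 0.5303 -0.1151  0.2699] yaw 1.287 turn deg 0.1 F [ 0.1  0.8 -0.6] op 0.145 tilt [-0.003  0.002 -1.   ]
[ 0.5286 -0.1197  0.222 ] -> [0.04, -0.49, 4.8] n>= 2
```

{"fn": "step_arm", "kwargs": {
  "commands": [
    [[0,-0.49,1.6],0],
    [[0,0,1.6],0],
    [[0,0,1.6],0],
    [[0,0,0],0],
    [[0,0,0],0]
  ]
}}

```text
clock: 18.02
eef_pos: [0.5292, -0.1183, 0.2225]
orientation: [-0.44, -3.108, -0.001]
wrist_force: [-0.2, -0.6, -0.8]
opening: 0.146
```

```bash
cat >> pic.py <<'E'
def avg(n=5):
    P=[]
    for i in range(n): P.append(arm.sense()['eef_pos']); arm.capture('scene')
    P=np.array(P); print('avg',P.mean(0).round(4),'sd',P.std(0).round(4)); return P.mean(0)
E
python3 - <<'E'
from pic import *
from key import *
m=avg()
plan([K(-.012),K(0)],pos=m)
k=[arm.capture('scene') for _ in range(3)]; np.savez('e1.npz',**k[0])
u=proj(s,[PW(LX,LY,.014)])[0].astype(int); print(u)
for t in (28,):
    G=m+[0,0,.019]; a=np.radians(t); uu=-N
    print('pred collar,tip px',proj(s,[G+uu*.028,G+uu*.069]).round(1))
f=np.mean([q['frame'] for q in k],0).astype(np.uint8)
x,y=u; cr=f[y-45:y+25,x-45:x+45,::-1]; cv2.imwrite('pics/e1.png',cv2.resize(cr,None,fx=8,fy=8,interpolation=2)); print(x-45,y-45)
E
```

```text
avg [ 0.5301 -0.119   0.2243] sd [0.0005 0.0004 0.001 ]
clock 18.27 at [ 0.5301 -0.119   0.2243] yaw 1.288 turn deg -0.0 F [-0.1 -0.2 -0.7] op 0.149 tilt [ 0.002 -0.001 -1.   ]
[ 0.5286 -0.1197  0.222 ] -> [0.13, -0.12, 0.23] n>= 1
[ 0.5341 -0.1208  0.2114] -> [-0.56, 0.06, 1.06] n>= 1
[183 178]
pred collar,tip px [[186.6 158.7]
 [184.4 173.9]]
138 133
```

View pics/e1.png

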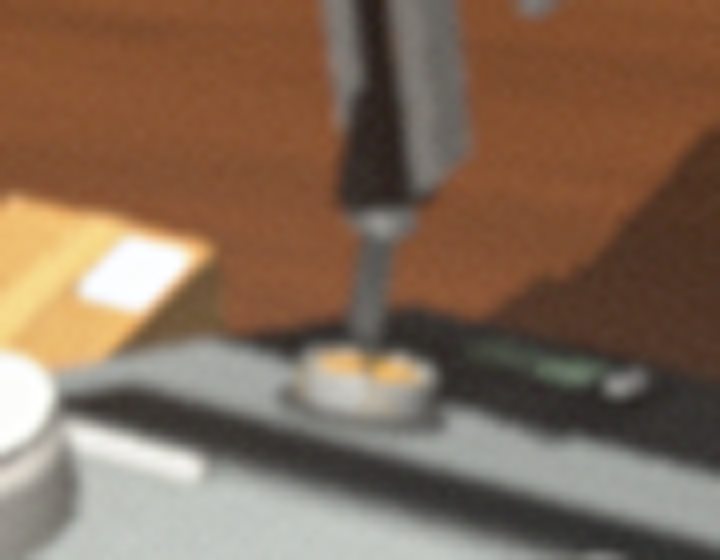

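The picture shows the tip at (367,345), just above the dark slot at (370,365), with the blade lined up. Next I insert gently, watching the force.

{"fn": "step_arm", "kwargs": {
  "commands": [
    [[0.13,-0.12,0.23],0],
    [[0,0,0],0],
    [[-0.28,0.03,0.53],0],
    [[-0.28,0.03,0.53],0],
    [[-0.12,0.01,0.22],0],
    [[-0.12,0.01,0.22],0],
    [[0,0,0],0],
    [[0,0,0],0]
  ],
  "force": 12
}}

```text
clock: 19.08
eef_pos: [0.5355, -0.1222, 0.2098]
orientation: [0.445, 3.109, -0.002]
wrist_force: [-6.5, 1.6, 12.2]
opening: 0.147
```

```bash
python3 - <<'E'
from pic import *
from key import *
m=avg(4)
plan([K(.005)],pos=m)
E
```

```text
avg [ 0.5356 -0.1222  0.2098] sd [0. 0. 0.]
clock 19.28 at [ 0.5356 -0.1222  0.2098] yaw 1.286 turn deg -0.0 F [-7.6  1.2 13. ] op 0.145 tilt [ 0.001 -0.001 -1.   ]
[ 0.5364 -0.1212  0.207 ] -> [-0.05, 0.12, 0.29] n>= 1
```

{"fn": "step_arm", "kwargs": {
  "commands": [
    [[0.03,0,-0.05],0],
    [[-0.09,0.01,-0.05],0],
    [[0,0,0],0],
    [[0,0,0],0]
  ]
}}

```text
clock: 19.62
eef_pos: [0.5357, -0.1222, 0.21]
orientation: [-0.445, -3.109, 0.001]
wrist_force: [-6.5, 1.1, 9.9]
opening: 0.148
```

{"fn": "step_arm", "kwargs": {
  "commands": [
    [[-0.09,0.01,-0.05],0],
    [[0,0,0],0],
    [[0,0,0],0]
  ]
}}

```text
clock: 19.87
eef_pos: [0.5363, -0.1224, 0.2101]
orientation: [-0.445, -3.108, 0.001]
wrist_force: [-6.6, 0.9, 9.7]
opening: 0.148
```

```bash
cat > pf.py <<'E'
from pic import *
from key import *
def pf(n=3):
    Rp=panelR(p[2]); P=[];F=[];T=[]
    for i in range(n):
        a=arm.sense(); P.append(a['eef_pos']);F.append(a['wrist_force']);T.append(a['ft_torque']); arm.capture('scene')
    m=np.mean(P,0); tip=Rp.T@(m+[0,0,.019]-[p[0],p[1],.124])-[0,0,.069]
    print('tip panel mm (rel lock)',((tip-[LX,LY,.014])*1000).round(1),'Fpanel',(Rp.T@np.mean(F,0)).round(1),'T',np.mean(T,0).round(2),'op',round(a['opening'],3),'clk',round(a['clock'],2))
    return m
if __name__=='__main__': pf()
E
python3 pf.py
```

```text
tip panel mm (rel lock) [ 1.6 -1.2 -2.2] Fpanel [-1.4 -0.6 12. ] T [ 0.13  1.45 -0.02] op 0.15 clk 19.97
```

{"fn": "step_arm", "kwargs": {
  "commands": [
    [[0.01,0.06,0],0],
    [[0,0.06,0],0],
    [[0,0,0],0],
    [[0,0,0],0]
  ]
}}

```text
clock: 20.35
eef_pos: [0.5364, -0.1221, 0.2101]
orientation: [-0.446, -3.108, 0.004]
wrist_force: [-7.5, -0.4, 9.8]
opening: 0.144
```

```bash
python3 pf.py
```

```text
tip panel mm (rel lock) [ 1.6 -0.9 -2.3] Fpanel [-1.2 -2.4 12. ] T [-0.23  1.53 -0.09] op 0.149 clk 20.45
```

{"fn": "step_arm", "kwargs": {
  "commands": [
    [[0.14,-0.02,-0.26],0],
    [[0.14,-0.02,-0.26],0],
    [[0,0,0],0],
    [[0,0,0],0],
    [[0,0,0],0]
  ]
}}

```text
clock: 20.92
eef_pos: [0.5353, -0.1206, 0.2123]
orientation: [-0.444, -3.109, -0.001]
wrist_force: [-0.3, -0.6, -1.0]
opening: 0.149
```

```bash
python3 - <<'E'
from pf import *
pf(8)
k=[arm.capture('scene')['frame'] for _ in range(3)]
f=np.mean(k,0); cv2.imwrite('pics/e2.png',cv2.resize(f[133:203,138:228,::-1].astype(np.uint8),None,fx=8,fy=8,interpolation=2))
S=(f.max(2)-f.min(2))
for v in range(160,179): 
    w=np.clip(60-S[v,174:196],0,None); print(v,round(float((w*np.arange(174,196)).sum()/w.sum()),2),end='; ')
E
```

```text
tip panel mm (rel lock) [1.5 0.4 0.6] Fpanel [-0.2  0.1 -0.5] T [-0.01  0.    0.  ] op 0.147 clk 21.27
160 186.13; 161 185.73; 162 185.5; 163 185.6; 164 185.75; 165 185.54; 166 185.01; 167 184.78; 168 184.55; 169 184.33; 170 184.34; 171 185.46; 172 187.1; 173 186.31; 174 185.11; 175 184.52; 176 184.9; 177 186.11; 178 186.58;
```

View pics/e2.png

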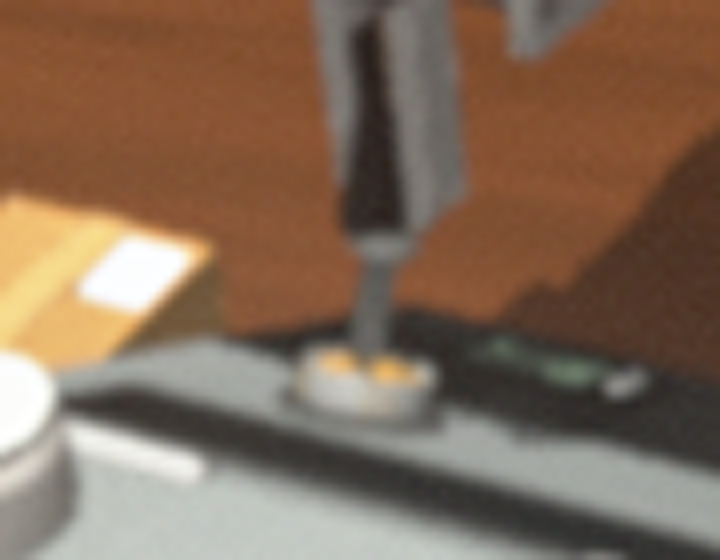

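```bash
python3 - <<'E'
from pf import *
k=np.load('scene0.npz'); f=k['frame'].astype(float)
sub=f[168:192,168:202]; warm=np.clip(sub[...,0]-sub[...,2]-50,0,None)
# exclude wood/other: keep component
m=(warm>20).astype(np.uint8); n,l,sx,ce=cv2.connectedComponentsWithStats(m); print([(a.tolist(),(b+[168,168]).round(1).tolist()) for a,b in zip(sx[1:],ce[1:])])
print('pred mouth',proj(s,[PW(LX,LY,.014),PW(LX+.011,LY,.014),PW(LX-.011,LY,.014),PW(LX,LY+.018,.014),PW(LX,LY-.018,.014),PW(LX,LY,.016)]).round(2).tolist())
print(sub[:,:,0].astype(int)[4:20,4:30])
q=np.load('e1.npz'); m=np.array([.5301,-.119,.2243]); G=m+[0,0,.019]
print('pred key e1',proj(s,[G-N*t for t in (.03,.045,.06,.069)]).round(2).tolist())
F=q['frame'].astype(float); S=F.max(2)-F.min(2)
for v in range(160,178):
    w=np.clip(62-S[v,178:192],0,None); print(v,round(float((w*np.arange(178,192)).sum()/w.sum()),2),end='; ')
E
```

```text
[([0, 0, 34, 6, 130], [183.3, 169.6]), ([11, 9, 10, 4, 23], [183.8, 178.6])]
pred mouth [[183.77, 178.57], [181.68, 179.04], [185.81, 178.11], [189.72, 180.14], [177.87, 177.01], [183.87, 177.84]]
[[133 137 133 125 122 119 114 115 113  95  95  93  85  80  78  70  65  61
   66  74  82  84  87 104 114 117]
 [119 113 112 105  97  94  89  79  75  69  71  60  61  58  56  61  60  58
   57  60  57  65  62  78  76  89]
 [ 92  90  85  79  70  63  62  56  57  59  58  58  60  59  53  53  57  61
   61  59  58  63  55  64  60  60]
 [ 67  64  63  62  66  78  73  78  82  84  84  81  77  67  67  60  61  59
   59  61  58  58  56  62  66  66]
 [ 74  69  64  74  95 119 124 132 137 148 148 143 138 120 100  91  83  74
   61  55  60  57  57  58  77  87]
 [113 104  90 104 137 165 183 196 204 208 207 203 193 175 161 155 135 111
   86  75  62  51  53  58  82  88]
 [147 143 130 139 166 188 214 230 226 230 230 230 227 228 216 209 195 166
  138 118  80  59  56  59  66  67]
 [165 160 156 158 173 184 211 218 222 224 225 225 230 234 234 228 219 199
  183 151  97  64  59  60  56  60]
 [162 151 155 158 171 184 193 2
[... 438 characters left out ...]
 151 157 167 167 163 160 153 151 133 119
  108  95  96 117 140 140 131 117]
 [122 127 131 124 125 126 127 130 125 129 135 135 132 133 130 127 121 113
  100  92  93 122 151 159 156 152]
 [ 93  99 105 111 117 120 130 131 132 134 132 132 127 118 123 116 118 113
  113 112 109 127 154 162 166 163]
 [ 67  67  73  79  92  97 105 119 126 129 133 137 141 142 138 135 139 136
  138 138 141 151 158 163 165 163]]
pred key e1 [[186.52, 159.4], [185.69, 164.99], [184.87, 170.54], [184.38, 173.85]]
160 185.39; 161 185.63; 162 185.41; 163 184.87; 164 184.59; 165 184.35; 166 184.28; 167 184.06; 168 183.97; 169 183.79; 170 183.72; 171 185.13; 172 185.75; 173 185.04; 174 184.5; 175 184.46; 176 185.2; 177 188.0;
```

The fit was blocked because my yaw turn for the lock's offset swung the tilted tip about 3 mm sideways: the key pivots about a vertical axis, not the lock axis. I'll yaw back close to the panel's yaw and recompute the tip position.

```bash
cat >> pf.py <<'E'
def tipoff(yy,L=.069,t=28):
    a=np.radians(t); d=np.array([np.cos(yy-np.pi/2),np.sin(yy-np.pi/2),0]); return L*(np.sin(a)*d-np.array([0,0,np.cos(a)]))
def K2(dep,yy,dx=0,dy=0): return PW(LX+dx,LY+dy,.014-dep)-tipoff(yy)-[0,0,.019]
E
python3 - <<'E'
from pf import *
m=avg(6); plan([K2(-.004,1.356),K2(.004,1.356),K2(.038,1.356)],1.356,pos=m)
E
```

```text
avg [ 0.5353 -0.1207  0.2131] sd [0. 0. 0.]
clock 21.77 at [ 0.5353 -0.1207  0.2131] yaw 1.287 turn deg -4.0 F [-0.  -0.6 -0.5] op 0.15 tilt [ 0.  0. -1.]
[ 0.5325 -0.1195  0.2149] -> [0.3, 0.06, -0.18] n>= 1
[ 0.5361 -0.1202  0.2079] -> [-0.38, 0.01, 0.71] n>= 1
[ 0.5518 -0.1231  0.1778] -> [-1.6, 0.05, 3.0] n>= 1
```

{"fn": "step_arm", "kwargs": {
  "commands": [
    [[0,0,-0.2],0],
    [[0,0,-0.1],-4],
    [[0.27,0.06,0.12],0],
    [[0,0,0],0],
    [[-0.1,0,0.18],0],
    [[-0.1,0,0.18],0],
    [[-0.09,0,0.18],0],
    [[-0.09,0.01,0.17],0],
    [[0,0,0],0],
    [[0,0,0],0]
  ]
}}

```text
clock: 22.6
eef_pos: [0.5364, -0.1202, 0.2074]
orientation: [-0.336, -3.123, -0.0]
wrist_force: [0.1, 0.6, -1.2]
opening: 0.152
```

```bash
python3 - <<'E'
from pf import *
m=pf(3); plan([K2(.004,1.356),K2(.038,1.356)],1.356,pos=m)
E
```

```text
tip panel mm (rel lock) [ 0.2  1.  -4.4] Fpanel [-0.2  0.1 -0.5] T [ 0.02 -0.   -0.01] op 0.147 clk 22.7
clock 22.75 at [ 0.5365 -0.1202  0.2076] yaw 1.357 turn deg 0.0 F [-0.3  0.4  0.8] op 0.149 tilt [ 0.  0. -1.]
[ 0.5361 -0.1202  0.2079] -> [0.03, -0.0, -0.02] n>= 1
[ 0.5518 -0.1231  0.1778] -> [-1.6, 0.05, 3.0] n>= 1
```

The tip is 4.4 mm inside the mouth with no force. Carry on.

{"fn": "step_arm", "kwargs": {
  "commands": [
    [[-0.12,0,0.22],0],
    [[-0.12,0,0.22],0],
    [[-0.12,0,0.22],0],
    [[-0.11,0.01,0.22],0],
    [[0,0,0],0],
    [[0,0,0],0]
  ]
}}

```text
clock: 23.25
eef_pos: [0.5411, -0.1212, 0.1987]
orientation: [-0.336, -3.123, -0.0]
wrist_force: [0.0, -0.5, -0.8]
opening: 0.149
```

```bash
python3 - <<'E'
from pf import *
m=pf(3); plan([K2(.038,1.356)],1.356,pos=m)
E
```

```text
tip panel mm (rel lock) [  0.2   0.9 -14.4] Fpanel [-0.2 -0.2 -0.4] T [-0.   -0.02  0.01] op 0.146 clk 23.35
clock 23.4 at [ 0.5411 -0.1212  0.1988] yaw 1.357 turn deg 0.0 F [ 0.4 -0.2 -0.3] op 0.151 tilt [-0.  0. -1.]
[ 0.5518 -0.1231  0.1778] -> [-1.09, 0.04, 2.1] n>= 1
```

{"fn": "step_arm", "kwargs": {
  "commands": [
    [[-0.12,0,0.23],0],
    [[-0.12,0,0.23],0],
    [[-0.12,0,0.23],0],
    [[-0.12,0.01,0.23],0],
    [[-0.12,0.01,0.23],0],
    [[-0.12,0.01,0.23],0],
    [[-0.12,0,0.23],0],
    [[-0.12,0,0.23],0],
    [[-0.1,0,0.2],0],
    [[0,0,0],0],
    [[0,0,0],0]
  ]
}}

```text
clock: 24.32
eef_pos: [0.5516, -0.1234, 0.1782]
orientation: [0.336, 3.124, -0.001]
wrist_force: [0.7, -1.9, -1.9]
opening: 0.15
```

```bash
python3 - <<'E'
from pf import *
m=pf(3); plan([K2(.038,1.356)],1.356,pos=m)
E
```

```text
tip panel mm (rel lock) [  0.    0.7 -37.6] Fpanel [ 0.  -1.8 -2.1] T [-0.43 -0.07 -0.02] op 0.149 clk 24.42
clock 24.47 at [ 0.5516 -0.1234  0.1782] yaw 1.356 turn deg 0.0 F [ 1.2 -2.7 -1.4] op 0.151 tilt [ 0. -0. -1.]
[ 0.5518 -0.1231  0.1778] -> [-0.02, 0.03, 0.04] n>= 1
```

{"fn": "step_arm", "kwargs": {
  "commands": [
    [[-0.05,0,0.09],0],
    [[-0.05,0,0.09],0],
    [[-0.05,0,0.09],0],
    [[0,0,0],0]
  ]
}}

```text
clock: 24.8
eef_pos: [0.5525, -0.1236, 0.1768]
orientation: [-0.336, -3.123, 0.001]
wrist_force: [-2.9, -1.7, 2.9]
opening: 0.147
```

```bash
python3 pf.py
```

```text
tip panel mm (rel lock) [  0.2   0.6 -39.3] Fpanel [-1.4 -3.1  5.5] T [-0.45  0.69 -0.06] op 0.147 clk 24.9
```

{"fn": "step_arm", "kwargs": {
  "commands": [
    [[-0.05,0,0.09],0],
    [[-0.05,0,0.09],0],
    [[0,0,0],0],
    [[0,0,0],0]
  ],
  "force": 30
}}

```text
clock: 25.28
eef_pos: [0.5527, -0.1236, 0.1767]
orientation: [-0.336, -3.123, 0.001]
wrist_force: [-9.2, -0.7, 11.9]
opening: 0.147
```

```bash
python3 - <<'E'
from pf import *
pf()
k=[arm.capture('scene')['frame'] for _ in range(3)]
f=np.mean(k,0); cv2.imwrite('pics/e3.png',cv2.resize(f[133:203,138:228,::-1].astype(np.uint8),None,fx=8,fy=8,interpolation=2))
E
```

```text
tip panel mm (rel lock) [  0.3   0.7 -39.5] Fpanel [-2.4 -3.2 14.5] T [-0.19  1.61 -0.02] op 0.144 clk 25.38
```

View pics/e3.png

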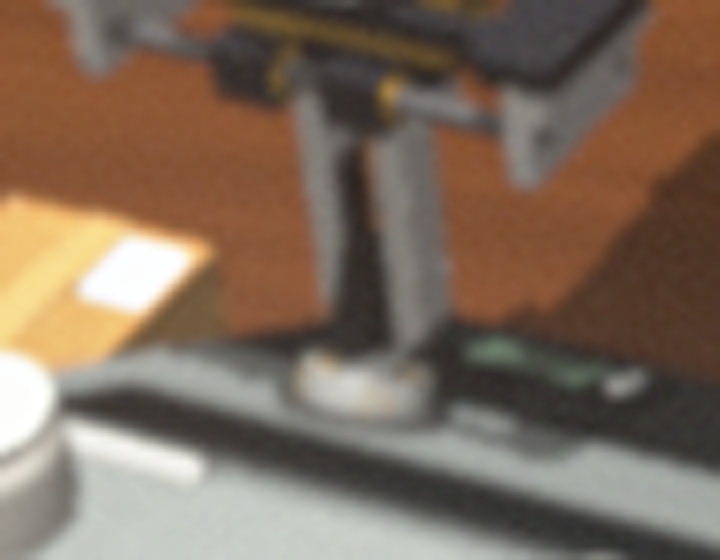

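The picture shows the collar seated inside the cylinder with the bow just above it. The push stalled at 39.5 mm with 14.5 N, so the key is home. I'll release it, lift, and then plan turning the bow with closed fingers.

{"fn": "step_arm", "kwargs": {
  "commands": [
    [[0,0,0],0],
    [[0,0,0],0],
    [[0,0,0],0],
    [[0,0,0],0],
    [[0,0,-1],0],
    [[0,0,-3],0],
    [[0,0,-4],0],
    [[0,0,0],0],
    [[0,0,0],0]
  ],
  "claw": 170
}}

```text
clock: 26.33
eef_pos: [0.5556, -0.124, 0.2581]
orientation: [0.335, 3.116, -0.002]
wrist_force: [0.4, -0.1, -0.5]
opening: 0.333
```

```bash
cat > turn.py <<'E'
from pf import *
def C(l,z=.036,rc=.016,px=0,py=0):
    d=np.array([np.cos(l),-np.sin(l)]); n=np.array([-np.sin(l),-np.cos(l)])
    k=rc*d-.007*n+[.00706,.0125]; return PW(LX+k[0]+px,LY+k[1]+py,z)
E
python3 - <<'E'
from turn import *
m=avg(3)
a=C(-.1,py=.012)
plan([a*[1,1,0]+[0,0,m[2]],a,C(-.05),*[C(l) for l in (.2,.4,.6,.8,1.0,1.2,1.4,1.5,1.6,1.65)]],pos=m)
E
```

```text
avg [ 0.5548 -0.1238  0.2557] sd [0.0007 0.0002 0.0018]
clock 26.48 at [ 0.5548 -0.1238  0.2557] yaw 1.357 turn deg -0.0 F [0.2 1.  0.2] op 0.334 tilt [-0.002  0.001 -1.   ]
[ 0.5812 -0.0959  0.2557] -> [-1.99, 3.28, 0.0] n>= 1
[ 0.5812 -0.0959  0.1993] -> [0.0, 0.0, 5.64] n>= 2
[ 0.5792 -0.1086  0.1995] -> [-0.07, -1.28, -0.02] n>= 1
[ 0.5797 -0.1128  0.2002] -> [-0.14, -0.41, -0.07] n>= 1
[ 0.5794 -0.1163  0.2004] -> [-0.04, -0.35, -0.02] n>= 1
[ 0.5785 -0.1197  0.2003] -> [0.02, -0.35, 0.01] n>= 1
[ 0.577  -0.1228  0.1998] -> [0.08, -0.34, 0.05] n>= 1
[ 0.5751 -0.1256  0.199 ] -> [0.14, -0.31, 0.08] n>= 1
[ 0.5726 -0.1279  0.198 ] -> [0.19, -0.28, 0.1] n>= 1
[ 0.5699 -0.1296  0.1967] -> [0.23, -0.23, 0.13] n>= 1
[ 0.5684 -0.1302  0.196 ] -> [0.13, -0.09, 0.07] n>= 1
[ 0.5669 -0.1307  0.1953] -> [0.14, -0.08, 0.07] n>= 1
[ 0.5661 -0.1308  0.1949] -> [0.07, -0.03, 0.04] n>= 1
```

{"fn": "step_arm", "kwargs": {
  "commands": [
    [[-1,1.64,0],0],
    [[-0.99,1.64,0],0],
    [[0,0,0],0],
    [[0,0,0],0],
    [[0,0,0],0],
    [[0,0,2],0],
    [[0,0,2],0],
    [[0,0,1.64],0],
    [[0,0,0],0],
    [[-0.03,-0.6,0],0],
    [[-0.04,-0.68,-0.02],0],
    [[-0.07,-0.2,-0.03],0],
    [[-0.07,-0.21,-0.04],0],
    [[0,0,0],0],
    [[0,0,0],0]
  ],
  "claw": 255
}}

```text
clock: 27.73
eef_pos: [0.5792, -0.1131, 0.1994]
orientation: [0.336, 3.122, -0.0]
wrist_force: [0.2, 0.4, 0.6]
opening: 0.008
```

```bash
python3 - <<'E'
from turn import *
m=avg(3)
plan([C(.4),C(.8)],pos=m)
E
```

```text
avg [ 0.5791 -0.1129  0.1992] sd [0.0001 0.0002 0.0002]
clock 27.88 at [ 0.5791 -0.1129  0.1992] yaw 1.357 turn deg -0.0 F [0.4 0.5 0.1] op 0.003 tilt [ 0.  0. -1.]
[ 0.5794 -0.1163  0.2004] -> [-0.1, -0.33, -0.12] n>= 1
[ 0.577  -0.1228  0.1998] -> [0.09, -0.68, 0.06] n>= 1
```

{"fn": "step_arm", "kwargs": {
  "commands": [
    [[-0.05,-0.17,-0.06],0],
    [[-0.05,-0.16,-0.06],0],
    [[0.02,-0.17,0],0],
    [[0.02,-0.18,0.01],0],
    [[0.02,-0.17,0.02],0],
    [[0.03,-0.16,0.03],0],
    [[0,0,0],0]
  ]
}}

```text
clock: 28.47
eef_pos: [0.5771, -0.1227, 0.1993]
orientation: [0.336, 3.123, 0.0]
wrist_force: [2.7, 2.3, -0.5]
opening: 0.007
```

{"fn": "step_arm", "kwargs": {
  "commands": [
    [[0.07,-0.16,0.04],0],
    [[0.07,-0.15,0.04],0],
    [[0.1,-0.14,0.05],0],
    [[0.09,-0.14,0.05],0],
    [[0.11,-0.12,0.06],0],
    [[0.12,-0.11,0.07],0],
    [[0.13,-0.09,0.07],0],
    [[0,0,0],0]
  ]
}}

```text
clock: 29.13
eef_pos: [0.5691, -0.1311, 0.1965]
orientation: [0.336, 3.119, -0.002]
wrist_force: [4.8, 1.9, 1.7]
opening: 0.004
```

```bash
python3 - <<'E'
from turn import *
m=avg(3)
plan([C(1.5),C(1.65)],pos=m)
u=proj(c,[PW(LX,LY,.04)])[0].astype(int); v=proj(s,[PW(LX,LY,.04)])[0].astype(int)
shot('e4',[('scene',(v[0]-40,v[1]-50,v[0]+40,v[1]+25)),('top',(u[0]-40,u[1]-40,u[0]+40,u[1]+40))],4.9)
E
```

```text
avg [ 0.569  -0.1311  0.1965] sd [0.0001 0.     0.    ]
clock 29.28 at [ 0.569  -0.1311  0.1965] yaw 1.356 turn deg -0.0 F [5.9 0.9 2.8] op 0.002 tilt [ 0.003 -0.002 -1.   ]
[ 0.5684 -0.1302  0.196 ] -> [0.08, 0.08, 0.05] n>= 1
[ 0.5661 -0.1308  0.1949] -> [0.21, -0.11, 0.11] n>= 1
(392, 792, 3)
```

View pics/e4.png

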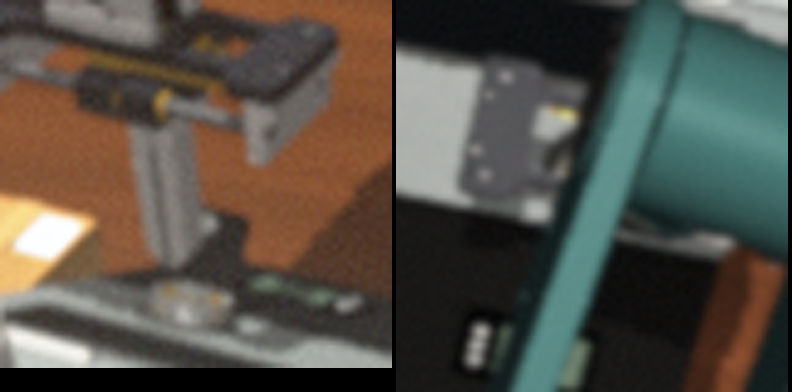

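The bow is turning ahead of the finger, with 3–6 N of resistance. I'll push on until it meets the stop.

{"fn": "step_arm", "kwargs": {
  "commands": [
    [[0.1,0,0.05],0],
    [[0.1,0,0.05],0],
    [[0.1,-0.02,0.05],0],
    [[0.1,0,0.05],0],
    [[0,0,0],0]
  ]
}}

```text
clock: 29.8
eef_pos: [0.5666, -0.1315, 0.1956]
orientation: [0.336, 3.115, -0.006]
wrist_force: [8.6, -1.8, 3.7]
opening: 0.005
```

{"fn": "step_arm", "kwargs": {
  "commands": [
    [[0.1,0,0.05],0],
    [[0.1,0,0.05],0],
    [[0,0,0],0],
    [[0,0,0],0]
  ]
}}

```text
clock: 30.13
eef_pos: [0.5654, -0.1319, 0.1952]
orientation: [0.337, 3.113, -0.008]
wrist_force: [9.7, -3.9, 5.6]
opening: -0.0
```

```bash
python3 - <<'E'
from turn import *
m=avg(3)
plan([C(1.5),C(1.65)],pos=m)
E
```

```text
avg [ 0.5654 -0.132   0.1952] sd [0. 0. 0.]
clock 30.28 at [ 0.5654 -0.132   0.1952] yaw 1.355 turn deg -0.0 F [10.3 -3.6  4.8] op 0.003 tilt [ 0.01  -0.007 -1.   ]
[ 0.5684 -0.1302  0.196 ] -> [-0.26, 0.24, -0.08] n>= 1
[ 0.5661 -0.1308  0.1949] -> [0.21, -0.11, 0.11] n>= 1
```

{"fn": "step_arm", "kwargs": {
  "commands": [
    [[-0.5,0,-0.3],0],
    [[-1,0,-0.8],0],
    [[0,0,-3],0],
    [[0,0,-4],0],
    [[4,0,-2],0],
    [[4,0,0],0],
    [[4,0,0],0],
    [[4,0,0],0],
    [[4,0,0],0],
    [[0,0,0],0],
    [[0,0,0],0]
  ]
}}

```text
clock: 31.2
eef_pos: [0.3815, -0.0901, 0.2918]
orientation: [-0.338, -3.122, 0.002]
wrist_force: [-0.1, -1.0, 0.2]
opening: 0.007
```

```bash
python3 - <<'E'
from turn import *
plan([])
u=proj(c,[PW(LX,LY,.04)])[0].astype(int); v=proj(s,[PW(LX,LY,.04)])[0].astype(int)
shot('e5',[('scene',(v[0]-30,v[1]-30,v[0]+80,v[1]+50)),('top',(u[0]-90,u[1]-40,u[0]+25,u[1]+45))],3.5)
k=dict(np.load('e5_top.npz')); R=panelR(p[2]); O=np.array([p[0],p[1],.124])
P=[];W=[]
f=k['frame'].astype(float)
for v in range(u[1]-18,u[1]+18):
    for q_ in range(u[0]-18,u[0]+18):
        if f[v,q_].max()<60:
            o,d=ray(k,(q_,v)); n=R[:,2]; X=R.T@(o+d*(n@(O+.062*n-o))/(n@d)-O)
            if np.hypot(X[0]-LX,X[1]-LY)<.03: P.append(X[:2])
P=np.array(P); mu=P.mean(0); ev,V=np.linalg.eigh(np.cov((P-mu).T)); d=V[:,1]
print(len(P),((mu-[LX,LY])*1000).round(1),(ev**.5*1000).round(1),'bow angle cw from upslope',np.arctan2(-d[1],d[0])%np.pi)
E
```

```text
clock 31.2 at [ 0.3815 -0.0901  0.2918] yaw 1.355 turn deg -0.0 F [-0.1 -1.   0.2] op 0.007 tilt [-0.002 -0.001 -1.   ]
(298, 795, 3)
222 [-6.2  3.2] [11.7 14.1] bow angle cw from upslope 2.5649668449651086
```

View pics/e5.png

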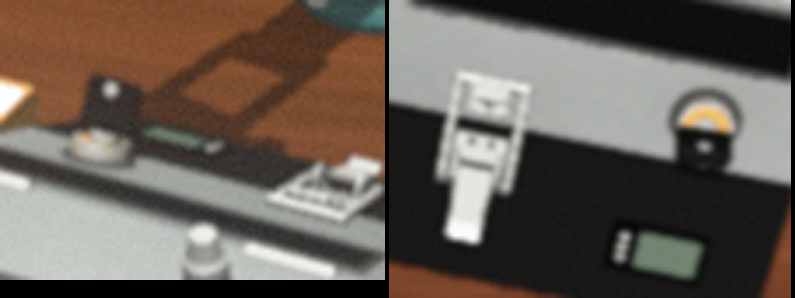

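The bow now lies across the slope, at top crop (703,150), and the latch is still shut. I'll measure the bow's angle from the line where it meets the brass.

```bash
python3 - <<'E'
from turn import *
k=dict(np.load('e5_top.npz')); f=k['frame'].mean(2)
u=proj(c,[PW(LX,LY,.04)])[0].astype(int); ox,oy=u[0]-90,u[1]-40
R=panelR(p[2]); O=np.array([p[0],p[1],.124])
def onp(uv,h):
    o,d=ray(k,uv); n=R[:,2]; return R.T@(o+d*(n@(O+h*n-o))/(n@d)-O)
c0,c1=ox+(682-389)//3.5,ox+(724-389)//3.5; r0=int(oy+112/3.5)
for lo,hi in ((0,9),(7,18)):
  E=[]
  for x in range(int(c0)+1,int(c1)):
    col=f[r0+lo:r0+hi,x]; 
    if lo==0:
        j=np.argmin(np.diff(col)); w=-np.diff(col)[max(j-1,0):j+2]
        E.append((x,r0+lo+.5+(np.arange(max(j-1,0),max(j-1,0)+len(w))*w).sum()/w.sum()))
  if E:
    E=np.array(E); X=np.array([onp(e,.062)[:2] for e in E]); print(E.round(1).tolist())
    a=np.polyfit(X[:,1],X[:,0],1); print('lambda ~',np.pi/2+np.arctan(a[0]),'res mm',((np.polyval(a,X[:,1])-X[:,0])*1000).round(1),'mean x rel',((X[:,0].mean()-LX)*1000).round(1))
# bow height: top edge predictions if home, both views
for h in (.062,.072): print(h,proj(k,[PW(LX,LY,h)]).round(1)-[ox,oy])
E
```

```text
[[322.0, 187.6], [323.0, 187.7], [324.0, 187.8], [325.0, 188.2], [326.0, 188.3], [327.0, 188.5], [328.0, 188.6], [329.0, 188.7], [330.0, 188.8], [331.0, 188.8], [332.0, 189.3]]
lambda ~ 1.5182423678379238 res mm [-0.1 -0.2 -0.4  0.4  0.3  0.2  0.1 -0.  -0.2 -0.5  0.3] mean x rel 20.1
0.062 [[90.7 43.8]]
0.072 [[90.9 45.5]]
```

The bow angle reads about 1.52 rad, but the key's play could hide a lock short of its stop. I'll push again with a longer lever arm until it stalls.

```bash
python3 - <<'E'
from turn import *
m=avg(4)
# finger shifted right so its whole width bears on the right half: centre y = LY-.017
def Q(x): return PW(LX+x+.007+.00706,LY-.017,.036)
plan([Q(.02)*[1,1,0]+[0,0,m[2]],Q(.02),Q(.004),Q(0),Q(-.003)],1.386,pos=m)
E
```

```text
avg [ 0.3844 -0.0907  0.2914] sd [0.0004 0.     0.0001]
clock 31.5 at [ 0.3844 -0.0907  0.2914] yaw 1.357 turn deg -1.7 F [ 0.4  0.1 -0.3] op 0.005 tilt [-0.002  0.001 -1.   ]
[ 0.5822 -0.1471  0.2914] -> [-20.48, -1.91, 0.0] n>= 6
[ 0.5822 -0.1471  0.2049] -> [0.0, 0.0, 8.65] n>= 3
[ 0.5683 -0.1445  0.1974] -> [1.41, 0.0, 0.75] n>= 1
[ 0.5649 -0.1438  0.1955] -> [0.35, 0.0, 0.19] n>= 1
[ 0.5623 -0.1433  0.1941] -> [0.26, 0.0, 0.14] n>= 1
```

{"fn": "step_arm", "kwargs": {
  "commands": [
    [[0,0,0],-1.7],
    [[-3.4,-0.32,0],0],
    [[-3.4,-0.32,0],0],
    [[-3.4,-0.32,0],0],
    [[-3.4,-0.32,0],0],
    [[-3.4,-0.32,0],0],
    [[-3.48,-0.31,0],0],
    [[0,0,0],0],
    [[0,0,3],0],
    [[0,0,3],0],
    [[0,0,2.65],0],
    [[0,0,0],0],
    [[0.7,0,0.37],0],
    [[0.71,0,0.38],0],
    [[0.18,0,0.1],0],
    [[0.17,0,0.09],0],
    [[0,0,0],0],
    [[0,0,0],0]
  ]
}}

```text
clock: 33.0
eef_pos: [0.5651, -0.1436, 0.1977]
orientation: [0.289, 3.125, -0.001]
wrist_force: [0.1, -0.4, 0.9]
opening: 0.005
```

```bash
cat > tq.py <<'E'
from turn import *
Rp=panelR(p[2]); F=[];m=[]
for i in range(3): a=arm.sense(); F.append(a['wrist_force']); m.append(a['eef_pos']); arm.capture('scene')
r=(Rp.T@(np.mean(m,0)-PW(LX,LY,0)))*1000
print('lead edge x mm',(r[0]-14.06).round(2),'y',r[1].round(1),'z',r[2].round(1),'Fp',(Rp.T@np.mean(F,0)).round(1),a['clock'])
E
python3 tq.py
```

```text
lead edge x mm 1.03 y -16.7 z 37.6 Fp [ 0. -0. -0.] 33.1
```

{"fn": "step_arm", "kwargs": {
  "commands": [
    [[0.09,0,0.05],0],
    [[0.09,0,0.05],0],
    [[0,0,0],0],
    [[0,0,0],0]
  ]
}}

```text
clock: 33.48
eef_pos: [0.5637, -0.1436, 0.196]
orientation: [0.289, 3.125, -0.002]
wrist_force: [2.4, -1.5, 3.4]
opening: 0.004
```

```bash
python3 tq.py
```

```text
lead edge x mm -0.86 y -17.0 z 37.0 Fp [ 4.1 -1.2  1.4] 33.5833
```

{"fn": "step_arm", "kwargs": {
  "commands": [
    [[0.09,0,0.05],0],
    [[0.09,0,0.05],0],
    [[0,0,0],0],
    [[0,0,0],0]
  ]
}}

```text
clock: 33.97
eef_pos: [0.563, -0.1436, 0.1957]
orientation: [0.289, 3.122, -0.003]
wrist_force: [5.2, -3.2, 5.4]
opening: 0.005
```

```bash
python3 tq.py
```

```text
lead edge x mm -1.58 y -17.1 z 37.1 Fp [ 7.7 -2.4  2.3] 34.0667
```

{"fn": "step_arm", "kwargs": {
  "commands": [
    [[0.09,0,0.05],0],
    [[0.09,0,0.05],0],
    [[0,0,0],0],
    [[0,0,0],0]
  ]
}}

```text
clock: 34.45
eef_pos: [0.5625, -0.1437, 0.1956]
orientation: [0.289, 3.118, -0.004]
wrist_force: [7.5, -4.4, 5.6]
opening: 0.006
```

```bash
python3 tq.py
```

```text
lead edge x mm -2.02 y -17.3 z 37.1 Fp [10.3 -3.   1.3] 34.55
```

It stalls: about 0.18 N·m gives almost no motion, so the lock is at its stop. I'll retreat and check.

{"fn": "step_arm", "kwargs": {
  "commands": [
    [[-0.6,0,-0.3],0],
    [[-1,0,-0.8],0],
    [[0,0,-3],0],
    [[0,0,-4],0],
    [[4,0,-2],0],
    [[4,0,0],0],
    [[4,0,0],0],
    [[4,0,0],0],
    [[4,0,0],0],
    [[0,0,0],0],
    [[0,0,0],0]
  ]
}}

```text
clock: 35.52
eef_pos: [0.3791, -0.108, 0.2921]
orientation: [-0.29, -3.127, -0.002]
wrist_force: [0.8, 0.3, -0.4]
opening: 0.005
```

```bash
python3 - <<'E'
from turn import *
plan([])
k=arm.capture('top'); f=k['frame'].mean(2); z=np.load('e5_top.npz')['frame'].mean(2)
R=panelR(p[2]); O=np.array([p[0],p[1],.124])
def onp(uv,h):
    o,d=ray(k,uv); n=R[:,2]; return R.T@(o+d*(n@(O+h*n-o))/(n@d)-O)
for F in (z,f):
    X=[]
    for x in range(322,333):
        dc=-np.diff(F[183:193,x]); j=int(np.argmax(dc)); j=min(max(j,1),len(dc)-2); w=dc[j-1:j+2]; X.append(onp((x,183.5+(np.arange(j-1,j+2)*w).sum()/w.sum()),.062)[:2])
    X=np.array(X); a=np.polyfit(X[:,1],X[:,0],1); print('bow angle',np.pi/2+np.arctan(a[0]))
# latch unchanged and other objects vs previous images
d=np.abs(f-z); print('latch region diff',d[160:225,250:285].max(), 'lock diff',d[175:210,312:345].max())
t0=np.load('top0.npz')['frame'].mean(2); D=np.abs(cv2.GaussianBlur(f-t0,(3,3),0))>25
n,l,sx,ce=cv2.connectedComponentsWithStats(D.astype(np.uint8)); print([(a.tolist()) for a in sx[1:] if a[4]>25])
E
```

```text
clock 35.52 at [ 0.3791 -0.108   0.2921] yaw 1.386 turn deg -0.0 F [ 0.8  0.3 -0.4] op 0.005 tilt [-0.002  0.001 -1.   ]
bow angle 1.5182423678379238
bow angle 1.5564993652124643
latch region diff 5.666666666666668 lock diff 22.33333333333333
[[157, 149, 29, 36, 433], [188, 181, 34, 36, 466], [246, 182, 31, 45, 826], [122, 184, 41, 51, 840], [319, 185, 18, 17, 230], [148, 190, 6, 8, 28], [162, 204, 13, 18, 163], [311, 252, 15, 5, 41], [279, 253, 73, 97, 1481], [354, 260, 11, 7, 55], [321, 269, 21, 36, 251], [338, 279, 49, 32, 837], [386, 278, 10, 17, 53], [101, 286, 112, 89, 3001], [12, 295, 114, 89, 3539], [387, 296, 12, 20, 145], [69, 300, 8, 6, 32], [61, 302, 13, 8, 34], [310, 305, 30, 40, 387], [314, 311, 8, 7, 40], [305, 312, 79, 70, 1577], [372, 326, 13, 12, 87], [4, 330, 101, 54, 1124], [217, 334, 55, 50, 1170], [299, 334, 10, 12, 66], [0, 338, 5, 46, 147], [363, 340, 13, 14, 101], [289, 346, 41, 38, 438], [21, 356, 27, 28, 284], [272, 356, 31, 28, 433]]
```

```bash
python3 -c "
from rig import arm
print(arm.finish_job())"
```

```text
the job is handed in; nothing more can be done
None
```

The latch is hooked and snapped flat, and the key is fully home and turned clockwise to the stop. I handed the job in at about 35.6 s with the arm clear of everything; no verdict was given.

**Last checks**
- **Latch:** measured just after I threw the lever, the bar sat within about 1 px of the hooked position from above. From the side it was about 2 px off, and clearly under the lip. The lever looked flat, and that area had not changed in the last top picture I compared. I never felt the snap: the wrist force stayed near zero, so the closing rests on the pictures.
- **Key:** the push stalled at a measured 39.5 mm depth (38 mm nominal) with about 14 N, and the collar is down in the cylinder.
- **Lock:** the bow stalled under about 0.18 N·m, well above the lock's friction. Released, it reads about 1.56 rad, which fits the 1.5 rad stop plus the key's play.

**What went wrong or disagreed**
- **Bail:** the bar slipped from the grip near upright. The bail still fell correctly when I lifted off, but it dragged the lever to about 0.45.
- **Key entry:** the first try pressed the tip on the mouth with about 15 N. A yaw correction fixed it.
- **Turning:** I pushed a second time because the first bow reading, 1.52 rad, could have hidden a lock short of its stop.
- **Look-alike keys:** the white and yellow keys had toppled by 4.9 s, while the arm was at the latch. My path had not gone near them, so I think they fell on their own. The white one later read about 1 px different, which may only be the view being partly blocked.
- **Pictures:** I viewed 15, against the budget of 10.

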